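# Clear the scraping board and move the test plates to the drying rail

### The job

The corrosion run is over. First use the scraper block to wipe every loose crust chip off the scraping board into its catch trough (do not push the chips with the fingers), and stand the scraper back upright on the middle of its rubber pad; only then move every test-plate carrier from the soak rail over the end stops onto the empty drying rail, so that each hangs straddling the bar between the two stops. Leave the beaker, bottle, jar, dish and tube rack where they are.

Things in the scene. Friction and masses are not known exactly. Their poses are not given: they have to be found in the camera images.
- rail_a: Rail stand, fixed (the soak rail, the one the carriers hang on at the start). Flat aluminium bar 10 mm wide (x), 20 mm tall, along y, its top 150 mm above the origin; black end stops with inner faces at y = -120 and +120 mm, 22 mm wide, tops at 166 mm, on 10 mm wide posts. White foot 60 x 260 x 8 mm. The two stands are alike, roughly end to end; either may be on the left. Origin: centre of the foot's underside.
- rail_b: Rail stand, fixed (the drying rail, empty at the start). Flat aluminium bar 10 mm wide (x), 20 mm tall, along y, its top 150 mm above the origin; black end stops with inner faces at y = -120 and +120 mm, 22 mm wide, tops at 166 mm, on 10 mm wide posts. White foot 60 x 260 x 8 mm. The two stands are alike, roughly end to end; either may be on the left. Origin: centre of the foot's underside.
- carrier0: Carrier, 100 g (3 or 4 present). Steel bridge 24 (x) x 40 (y) x 4 mm sits on the bar; two 3 mm plates, 40 mm wide, hang from it either side of the bar to 44 mm below its underside, 18 mm apart, open below: it lifts straight up off. On top a grey grip tab 12 (x) x 24 (y) mm, 4 to 38 mm above the underside. Origin: centre of the bridge's underside, resting on the bar; y along the rail, z up.
- carrier1: Carrier, 100 g (3 or 4 present). Steel bridge 24 (x) x 40 (y) x 4 mm sits on the bar; two 3 mm plates, 40 mm wide, hang from it either side of the bar to 44 mm below its underside, 18 mm apart, open below: it lifts straight up off. On top a grey grip tab 12 (x) x 24 (y) mm, 4 to 38 mm above the underside. Origin: centre of the bridge's underside, resting on the bar; y along the rail, z up.
- carrier2: Carrier, 100 g (3 or 4 present). Steel bridge 24 (x) x 40 (y) x 4 mm sits on the bar; two 3 mm plates, 40 mm wide, hang from it either side of the bar to 44 mm below its underside, 18 mm apart, open below: it lifts straight up off. On top a grey grip tab 12 (x) x 24 (y) mm, 4 to 38 mm above the underside. Origin: centre of the bridge's underside, resting on the bar; y along the rail, z up.
- carrier3: Carrier, 100 g (3 or 4 present). Steel bridge 24 (x) x 40 (y) x 4 mm sits on the bar; two 3 mm plates, 40 mm wide, hang from it either side of the bar to 44 mm below its underside, 18 mm apart, open below: it lifts straight up off. On top a grey grip tab 12 (x) x 24 (y) mm, 4 to 38 mm above the underside. Origin: centre of the bridge's underside, resting on the bar; y along the rail, z up.
- board: Steel scraping board with trough, fixed. Plate top 40 mm above the origin; clear plate x = -58 to 58, y = -120 to 147 mm. Rims 10 mm high on both long sides and the +y end; the -y end is open and drops into the catch trough (y = -120 to -199, x = -58 to 58 mm, floor 4 mm above the origin, side walls 50, end wall 34 mm high). Origin: at bench level under the plate; z up.
- chip0: Loose chip of dried mineral crust, about 22 x 20 x 9 mm, 10 g (may be absent; 3 to 5 are present), lying on the scraping board's plate. Origin: centre of its underside.
- chip1: Loose chip of dried mineral crust, about 22 x 20 x 9 mm, 10 g (may be absent; 3 to 5 are present), lying on the scraping board's plate. Origin: centre of its underside.
- chip2: Loose chip of dried mineral crust, about 22 x 20 x 9 mm, 10 g (may be absent; 3 to 5 are present), lying on the scraping board's plate. Origin: centre of its underside.
- chip3: Loose chip of dried mineral crust, about 22 x 20 x 9 mm, 10 g (may be absent; 3 to 5 are present), lying on the scraping board's plate. Origin: centre of its underside.
- chip4: Loose chip of dried mineral crust, about 22 x 20 x 9 mm, 10 g (may be absent; 3 to 5 are present), lying on the scraping board's plate. Origin: centre of its underside.
- scraper: Scraper block, about 120 g: a white foot 90 mm (x) x 34 mm (y) x 22 mm tall, with an upright wooden handle 44 mm (x) x 18 mm (y) from 22 to 70 mm above the underside. Stands on its foot. Origin: centre of the underside; z up.
- pad: Grey rubber pad 130 mm (x) x 100 mm (y) x 3 mm thick, fixed on the bench: the scraper's place. It lies left or right of the board. Origin: centre of its underside.
- beaker: Bystander: glass beaker, 68 mm across, 85 mm tall. Origin: centre of its underside.
- bottle: Bystander: amber bottle, 64 mm across, 130 mm tall. Origin: centre of its underside.
- jar: Bystander: white jar, 70 mm across, 80 mm tall. Origin: centre of its underside.
- dish: Bystander: shallow glass dish, 90 mm across, 18 mm tall. Origin: centre of its underside.
- rack: Bystander: blue tube rack 65 mm (x) x 150 mm (y), with tubes 105 mm tall. Origin: centre of its underside.

How it is judged:
By the outcome, as a careful person would: the job done as asked, in the order asked, and still so for the second after the job is handed in, with the robot touching nothing.
Of carrier0, carrier1, carrier2, carrier3 only 3 to 4 are there at a start; the rules pass over those that are not, and their reading is None.
Of chip0, chip1, chip2, chip3, chip4 only 3 to 5 are there at a start; the rules pass over those that are not, and their reading is None.
At some moment in a run one of scraper, chip0, chip1, chip2, chip3, chip4 may be knocked a few centimetres aside while the robot is not near it.
It also fails if it takes over 200 s, if anything falls off the work surface, if the arm or the gripper's body presses on something with over 40 N, if the wrist force passes 120 N, or if a joint passes its speed limit or range.

### The arm

A 7-joint arm with a two-finger parallel gripper is mounted at the origin on the work surface. World frame = base frame: x ahead of the robot, y to its left, z up, the work surface at z = 0. Lengths are in m, angles in rad, forces in N, time in s.
With the tool pointing down it reaches from about 0.35 to 0.9 m from the base axis. Payload 7.2 kg.
Tool frame: the origin (TCP) lies between the finger pads; the fingertips stand 17 mm ahead of it and the grasp point (between the pads) lies 2 mm behind it; x points along the fingers, y is the direction in which the jaws open and shut, and the axes are right-handed (so a half turn about x gives the same grasp; the last joint's range is limited). The gripper opens to 85 mm and grips with 20 to 120 N. Pads are 22 mm wide; open, the fingers measure 114 mm over their backs; the gripper's body (76 mm by 85 mm) begins 54 mm behind the grasp point. The pads swing forward as they close: fully open they stand 13 mm farther back than shut.
Start: joints at [1.1, 0.411, -0.013, 1.596, 0.006, 1.134, -0.082], TCP at [0.245, -0.575, 0.248] pointing down, gripper open.
Joint ranges: [-2.95, 2.95], [-0.29, 1.99], [-1.47, 1.44], [0.14, 2.54], [-1.03, 4.17], [0.13, 1.85], [-2.86, 2.86]. Speed limits (rad/s): [2.39, 2.39, 3.01, 3.01, 3.14, 3.14, 3.14].

### API

Orientations are given as a 3x3 rotation matrix whose columns are the frame's x, y, z axes.
In Python, from rig import r gives the robot as it stands.
- The arm moves only by the shell command python3 -m handwheel 'ROWS' [OPENING] [FORCE]. ROWS is JSON, a list of rows, each an object of numbers: "dx", "dy", "dz": the shift along the tool's x, y, z in m; "wx", "wy", "wz": the turn, a rotation vector about the tool's x, y, z in rad. In form: [{"dx": .., "dy": .., "dz": .., "wx": .., "wy": .., "wz": ..}, ...]. A call has 1 to 8 rows; each row shifts and turns the commanded pose from where the row before left it, along the tool's axes as they then stand; what a row does not reach is not made up. A row lasts 1/12 s, in which the tool goes at most 41.7 mm and 7.16 degrees, less where a joint would pass 70% of its speed; a pose out of reach is approached as far as the arm can. A call with a gripper value outside its range is refused whole. OPENING is the opening, from 0 (shut) to 1 (fully open), set as the call begins (- or left out, the last holds). The fingers move at their own pace and stop on an object; FORCE is the grip in N (left out, the last holds). Time passes only in rows, so rows that do not move let the fingers close. It gives the time, the measured TCP pose, the force and the opening at its end, in the units of the state.
- r.state(): the state, without advancing time (a new reading comes with each control period).
- r.read_camera(name): name is "scene" or "top" or "wrist"; returns (picture, depth): 400x640x3 uint8, red, green, blue; 400x640 float32, m along the optical axis (not along the pixel's ray), 0 where there is no reading.
- r.camera_params(name): a dict with "intrinsics" (3x3 intrinsics, pixels), "k1" (the pictures are not rectified: a ray, as slopes to the right and down, at radius r is drawn at 1 + k1 r^2 times it, then the intrinsics apply), "R" (3x3) and "t" (3): a world point X has camera coordinates R X + t. Camera axes: x right, y down, z forward; pixel columns grow to the right and rows downward; lengths in m; the calibration is good to about 2 mm. A picture is of the moment at which its call begins: read the wrist's pose just before it. camera_params takes no time and is no camera call; for the wrist camera it gives the pose at the moment of the call.
- r.close_job(): hands the job in, once; it reports no verdict.
The state is a dict: "clock": time; "joints": joint angles; "dq": joint speeds; "tau": joint torques, N m; "eef_pos": TCP position; "ee_rot": TCP orientation; "contact_force": force on the tool from outside, world axes, zero at the start; "ft_torque": the same for the moment, N m; "gripper_width": finger opening in m.
Only numpy, scipy, OpenCV 4.12 (cv2) and the standard library are available. Lean on these libraries where they do the work, as an engineer would, in place of code of your own. Each camera call takes 0.05 s, during which the arm holds its last target.

## Working session

There is one attempt and no reset: what is moved stays moved. The work goes in short steps, Python scripts to look and compute and a shell command to move; the robot and the scene stay as the last step left them, time stands still between calls to the robot, and variables do not carry over. Pictures are saved under pics/ and viewed, and the job is handed in when it is done.

```bash
ls; mkdir -p pics
python3 - <<'E'
from rig import r
import cv2,numpy as np
s=r.state();print({k:np.round(v,3).tolist() for k,v in s.items()})
for n in("scene","top"):
    im,d=r.read_camera(n);cv2.imwrite(f"pics/{n}0.png",im[:,:,::-1]);np.save(f"{n}0_d.npy",d);np.save(f"{n}0_i.npy",im)
    print(n,r.camera_params(n))
E
```

```text
pics
{'clock': 0.0, 'joints': [1.1, 0.412, -0.013, 1.597, 0.006, 1.134, -0.082], 'dq': [0.001, -0.002, -0.002, -0.001, 0.001, 0.001, -0.001], 'tau': [-0.0, -60.062, 0.682, -29.941, 0.014, 0.011, -0.0], 'eef_pos': [0.245, -0.575, 0.247], 'ee_rot': [[-0.001, 0.392, -0.92], [0.001, -0.92, -0.392], [-1.0, -0.002, 0.0]], 'contact_force': [-0.463, -0.005, 0.51], 'ft_torque': [-0.001, -0.004, 0.038], 'gripper_width': 0.086}
scene {'intrinsics': array([[416.66310209,   0.        , 314.41390459],
       [  0.        , 416.66310209, 199.71699322],
       [  0.        ,   0.        ,   1.        ]]), 'k1': 0.00010697897719741373, 'R': array([[ 8.98363222e-01,  4.39253125e-01,  4.61918985e-04],
       [ 3.40611500e-01, -6.95955974e-01, -6.32162233e-01],
       [-2.77357761e-01,  5.68068635e-01, -7.74835917e-01]]), 't': array([-0.53981607, -0.12122268,  1.29925363])}
top {'intrinsics': array([[515.08507897,   0.        , 317.72188083],
       [  0.        , 515.08507897, 202.57634686],
       [  0.        ,   0.        ,   1.        ]]), 'k1': -0.043927738019718984, 'R': array([[ 0.00128915, -0.99997437,  0.00704316],
       [-0.99868064, -0.00164898, -0.051325  ],
       [ 0.05133529, -0.00696771, -0.99865717]]), 't': array([0.03749708, 0.57447395, 1.51434625])}
```

View pics/scene0.png

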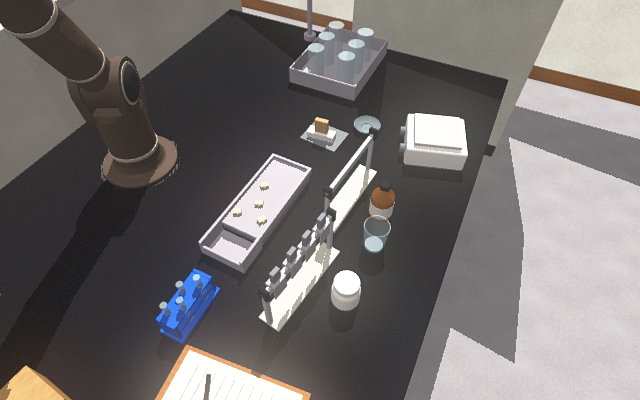

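View pics/top0.png

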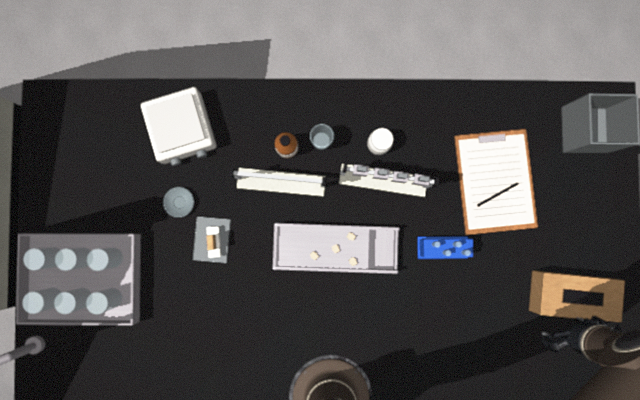

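```bash
cat > h.py <<'E'
import numpy as np,cv2
def dist(P):  return np.array([P['k1'],0,0,0,0.]) 
def rays(P,uv):
    n=cv2.undistortPoints(np.array(uv,float).reshape(-1,1,2),P['intrinsics'],dist(P)).reshape(-1,2)
    d=np.c_[n,np.ones(len(n))]@P['R']; c=-P['R'].T@P['t']; return c,d
def toplane(P,uv,z):
    c,d=rays(P,uv); return c+d*((z-c[2])/d[:,2])[:,None]
def proj(P,X):
    return cv2.projectPoints(np.array(X,float).reshape(-1,1,3),cv2.Rodrigues(P['R'])[0],P['t'],P['intrinsics'],dist(P))[0].reshape(-1,2)
def cloud(P,d):
    v,u=np.mgrid[0:d.shape[0],0:d.shape[1]]
    n=cv2.undistortPoints(np.stack([u.ravel(),v.ravel()],1).astype(float).reshape(-1,1,2),P['intrinsics'],dist(P)).reshape(-1,2)
    X=np.c_[n,np.ones(len(n))]*d.reshape(-1,1)
    return ((X-P['t'])@P['R']).reshape(*d.shape,3)
def rect(xy):
    "fit min-area rect: centre, sizes, angle of long axis"
    (c,(w,h),a)=cv2.minAreaRect(np.array(xy,np.float32)*1000)
    if w<h:a+=90;w,h=h,w
    a=(a+90)%180-90
    return np.round([c[0],c[1],w,h,a],1)
E
python3 - <<'E'
from rig import r
from h import *
im=np.load('top0_i.npy');d=np.load('top0_d.npy');P=r.camera_params('top')
C=cloud(P,d)
for n,(u0,u1,v0,v1) in dict(board=(270,400,220,280),rails=(230,440,160,200),scr=(190,235,210,265)).items():
    print(n, [np.round(C[v,u]*1000).astype(int).tolist()+im[v,u].tolist() for u,v in [((u0+u1)//2,(v0+v1)//2)]])
    z=C[v0:v1,u0:u1,2].ravel();h,e=np.histogram(z[d[v0:v1,u0:u1].ravel()>0],bins=np.arange(-.01,.25,.005));print([(round(1000*e[i]),int(h[i])) for i in range(len(h)) if h[i]])
for n,b in dict(a=(190,235,205,270),b=(265,405,215,280),c=(228,440,155,202)).items():
    u0,u1,v0,v1=b;k=5 if n!='a' else 9
    cv2.imwrite(f'pics/crop_{n}.png',cv2.resize(im[v0:v1,u0:u1,::-1],None,fx=k if n!='c' else 3.7,fy=k if n!='c' else 3.7,interpolation=cv2.INTER_CUBIC))
E
```

```text
board [[436, -11, 50, 248, 240, 218]]
[(-10, 155), (-5, 1071), (0, 1339), (5, 501), (10, 53), (15, 17), (20, 14), (25, 29), (30, 278), (35, 1625), (40, 1546), (45, 686), (50, 398), (55, 61), (60, 1)]
rails [[643, -14, 1, 35, 33, 34]]
[(-10, 309), (-5, 2083), (0, 2348), (5, 1579), (10, 600), (15, 42), (20, 6), (25, 4), (30, 2), (35, 4), (40, 6), (45, 2), (50, 2), (55, 5), (60, 1), (65, 10), (70, 3), (80, 1), (85, 2), (90, 1), (95, 4), (100, 6), (105, 6), (110, 12), (115, 15), (120, 21), (125, 20), (130, 40), (135, 39), (140, 58), (145, 267), (150, 382), (155, 128), (160, 61), (165, 77), (170, 25), (175, 15), (180, 43), (185, 106), (190, 21), (195, 1)]
scr [[473, 340, 71, 189, 148, 105]]
[(-10, 78), (-5, 608), (0, 1004), (5, 358), (10, 31), (15, 22), (20, 106), (25, 108), (30, 17), (35, 7), (40, 4), (45, 4), (50, 7), (55, 5), (60, 4), (65, 21), (70, 56), (75, 22), (80, 2)]
```

View pics/crop_b.png

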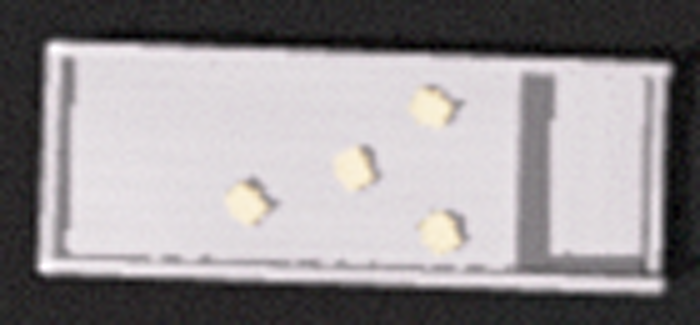

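View pics/crop_c.png

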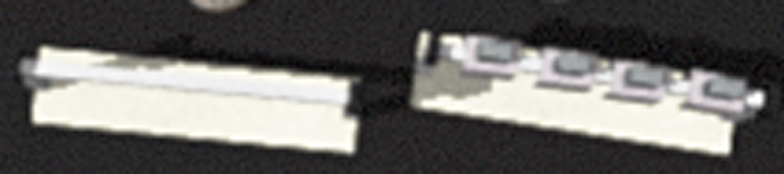

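View pics/crop_a.png

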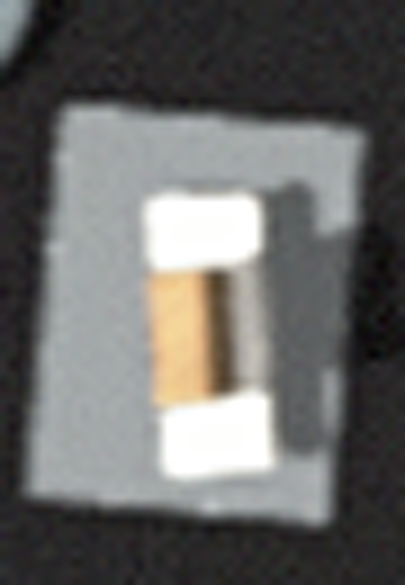

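```bash
cat >> h.py <<'E'
def comps(mask,box,amin=8):
    m=np.zeros_like(mask,np.uint8);u0,u1,v0,v1=box;m[v0:v1,u0:u1]=mask[v0:v1,u0:u1]
    n,l,s,c=cv2.connectedComponentsWithStats(m)
    return [(l==i) for i in range(1,n) if s[i,4]>=amin]
def edgepts(m):
    cs,_=cv2.findContours(m.astype(np.uint8),cv2.RETR_EXTERNAL,cv2.CHAIN_APPROX_NONE)
    return max(cs,key=len).reshape(-1,2).astype(float)
def mrect(P,m,z): return rect(toplane(P,edgepts(m),z)[:,:2])
def mcent(P,m,z):
    v,u=np.nonzero(m); return np.round(toplane(P,[[u.mean(),v.mean()]],z)[0]*1000,1)
def chips(P,im,box,z=.049,amin=8):
    I=im.astype(int);m=(I[...,0]-I[...,2]>22)&(I[...,0]>180)
    return [(mcent(P,c,z)[:2],int(c.sum())) for c in comps(m,box,amin)]
E
python3 - <<'E'
from rig import r
from h import *
im=np.load('top0_i.npy');P=r.camera_params('top');I=im.astype(int)
print('chips',chips(P,im,(265,405,215,280)))
hsv=cv2.cvtColor(im,cv2.COLOR_RGB2HSV)
box=(185,235,205,270)
o=(I[...,0]-I[...,2]>50)
for c in comps(o,box): print('handle',mrect(P,c,.073),mcent(P,c,.073),c.sum())
w=(I.min(2)>225)
for c in comps(w,box): print('white',mcent(P,c,.025),mrect(P,c,.025),c.sum())
w=(I.max(2)>60)
for c in comps(w,box,100): print('pad',mrect(P,c,.003),c.sum())
for c in comps(w,(262,410,212,285),500): print('board',mrect(P,c,.05),c.sum())
f=(hsv[...,2]>190)
for c in comps(w,(228,334,155,202),100): print('railL',mrect(P,c,.008),mrect(P,c,.15))
for u,v in [(300,250),(300,245),(212,220),(205,215),(250,180),(250,188),(400,187),(362,178),(358,174)]:print(u,v,im[v,u])
E
```

```text
chips [(array([475.8, -56.9]), 51), (array([440.4, -12.7]), 50), (array([420. ,  49.8]), 48), (array([403.5, -62.2]), 51)]
handle [458.6 345.2  39.9  17.1   0.6] [458.4 345.4  73. ] 102
white [492.1 349.4  25. ] [491.1 349.3  35.5  20.6 -89.9] 88
white [425.1 343.9  25. ] [425.1 344.2  32.4  23.4 -89.4] 93
pad [464.6 356.4 135.2 107.3  -4.8] 1594
board [441.3 -12.6 366.3 138.6  88.1] 6037
railL [637.9 154.8 278.7  65.9  84.6] [624.8 145.  252.9  59.8  84.6]
300 250 [227 222 225]
300 245 [227 223 224]
212 220 [161 167 165]
205 215 [40 36 34]
250 180 [243 241 230]
250 188 [253 252 242]
400 187 [246 245 236]
362 178 [249 248 238]
358 174 [150 145 147]
```

```bash
cat >> h.py <<'E'
from scipy.spatial.transform import Rotation as Ro
import json
def Rd(yaw):  # tool down, tool y at world yaw deg
    y=np.array([np.cos(np.radians(yaw)),np.sin(np.radians(yaw)),0]);x=np.array([0,0,-1.]);return np.c_[x,y,np.cross(x,y)]
def plan(wps,step=.036,rstep=6.5,start=None,rot='short'):
    """wps: list of (x,y,z,yaw[,n]) ; prints rows"""
    from rig import r
    if start is None: s=r.state();p=np.array(s['eef_pos']);R=np.array(s['ee_rot'])
    else: p,R=np.array(start[:3],float),Rd(start[3])
    rows=[]
    for w in wps:
        T=np.array(w[:3]);RT=Rd(w[3])
        yaw0=np.degrees(np.arctan2(R[1,1],R[0,1]));dy=(w[3]-yaw0+180)%360-180
        if rot=='pos' and dy<-20: dy+=360
        if rot=='neg' and dy>20: dy-=360
        n=w[4] if len(w)>4 else max(1,int(np.ceil(max(np.linalg.norm(T-p)/step,abs(dy)/rstep))))
        p0=p.copy()
        for i in range(n):
            f=(i+1)/n
            tgt=p0+(T-p0)*f
            yw=yaw0+dy*f
            d=np.round(R.T@(tgt-p),4);w_=np.round(Ro.from_matrix(R.T@Rd(yw)).as_rotvec(),3)
            p=p+R@d;R=R@Ro.from_rotvec(w_).as_matrix()
            rows.append({k:float(v) for k,v in zip(('dx','dy','dz','wx','wy','wz'),[*d,*w_]) if v})
    for i in range(0,len(rows),8): print(json.dumps(rows[i:i+8]).replace(' ',''))
    print(len(rows),'rows; end',np.round(p,4),'yaw',round(float(np.degrees(np.arctan2(R[1,1],R[0,1]))),1))
def st():
    from rig import r
    s=r.state();R=np.array(s['ee_rot']);print('t',round(s['clock'],2),'p',np.round(s['eef_pos'],4),'yaw',np.round(np.degrees(np.arctan2(R[1,1],R[0,1])),2),'xz',np.round(R[:,0],3),'F',np.round(s['contact_force'],1),'w',round(float(s['gripper_width']),4),'j',np.round(s['joints'],2))
E
python3 - <<'E'
from h import *
plan([(.42,-.25,.27,10),(.44,.29,.27,94.7)],rot='pos')
E
```

```text
[{"dx":-0.0018,"dy":-0.0192,"dz":-0.024,"wx":-0.112,"wz":0.001},{"dx":-0.0019,"dy":-0.0163,"dz":-0.0261,"wx":-0.112},{"dx":-0.0019,"dy":-0.0134,"dz":-0.0277,"wx":-0.112},{"dx":-0.0018,"dy":-0.0101,"dz":-0.029,"wx":-0.111},{"dx":-0.0019,"dy":-0.0069,"dz":-0.0299,"wx":-0.112},{"dx":-0.0019,"dy":-0.0035,"dz":-0.0306,"wx":-0.112},{"dx":-0.0018,"dy":-0.0001,"dz":-0.0307,"wx":-0.112},{"dx":-0.0019,"dy":0.0034,"dz":-0.0306,"wx":-0.112}]
[{"dx":-0.0019,"dy":0.0067,"dz":-0.0299,"wx":-0.112},{"dx":-0.0018,"dy":0.0101,"dz":-0.0291,"wx":-0.112},{"dx":-0.0019,"dy":0.0133,"dz":-0.0277,"wx":-0.112},{"dx":-0.0019,"dy":0.0163,"dz":-0.0261,"wx":-0.111},{"dy":0.0071,"dz":-0.033,"wx":-0.092},{"dy":0.0101,"dz":-0.0323,"wx":-0.093},{"dy":0.013,"dz":-0.0311,"wx":-0.092},{"dx":0.0001,"dy":0.0158,"dz":-0.0299,"wx":-0.093}]
[{"dy":0.0185,"dz":-0.0282,"wx":-0.092},{"dy":0.0211,"dz":-0.0264,"wx":-0.093},{"dy":0.0234,"dz":-0.0243,"wx":-0.092},{"dy":0.0256,"dz":-0.0221,"wx":-0.092},{"dy":0.0274,"dz":-0.0197,"wx":-0.093},{"dx":0.0001,"dy":0.0292,"dz":-0.017,"wx":-0.092},{"dy":0.0306,"dz":-0.0142,"wx":-0.093},{"dy":0.0318,"dz":-0.0114,"wx":-0.092}]
[{"dy":0.0327,"dz":-0.0083,"wx":-0.092},{"dy":0.0334,"dz":-0.0054,"wx":-0.093},{"dy":0.0337,"dz":-0.0022,"wx":-0.092},{"dx":0.0001,"dy":0.0338,"dz":0.0009,"wx":-0.093}]
28 rows; end [0.44 0.29 0.27] yaw 94.7
```

```bash
sed -i 's/d=np.round(R.T@(tgt-p),4);w_=np.round(Ro.from_matrix(R.T@Rd(yw)).as_rotvec(),3)/d=np.round(np.round(R.T@(tgt-p)\/q)*q,5);w_=np.round(Ro.from_matrix(R.T@Rd(yw)).as_rotvec(),2 if q>=.001 else 3)/; s/rot=.short.):/rot="short",q=.001):/' h.py
python3 - <<'E'
from h import *
plan([(.42,-.25,.27,10),(.44,.29,.27,94.7)],rot='pos')
E
```

```text
[{"dx":-0.002,"dy":-0.019,"dz":-0.024,"wx":-0.11},{"dx":-0.002,"dy":-0.017,"dz":-0.026,"wx":-0.11},{"dx":-0.002,"dy":-0.013,"dz":-0.028,"wx":-0.12},{"dx":-0.001,"dy":-0.01,"dz":-0.029,"wx":-0.11},{"dx":-0.002,"dy":-0.007,"dz":-0.03,"wx":-0.11},{"dx":-0.002,"dy":-0.003,"dz":-0.03,"wx":-0.11},{"dx":-0.002,"dy":-0.001,"dz":-0.031,"wx":-0.11},{"dx":-0.002,"dy":0.004,"dz":-0.031,"wx":-0.11}]
[{"dx":-0.002,"dy":0.006,"dz":-0.03,"wx":-0.12},{"dx":-0.001,"dy":0.01,"dz":-0.029,"wx":-0.11},{"dx":-0.002,"dy":0.014,"dz":-0.027,"wx":-0.11},{"dx":-0.002,"dy":0.016,"dz":-0.026,"wx":-0.11},{"dy":0.007,"dz":-0.033,"wx":-0.09},{"dy":0.01,"dz":-0.032,"wx":-0.1},{"dy":0.013,"dz":-0.031,"wx":-0.09},{"dy":0.016,"dz":-0.03,"wx":-0.09}]
[{"dy":0.019,"dz":-0.029,"wx":-0.09},{"dy":0.02,"dz":-0.026,"wx":-0.1},{"dy":0.024,"dz":-0.024,"wx":-0.09},{"dy":0.026,"dz":-0.022,"wx":-0.09},{"dy":0.027,"dz":-0.02,"wx":-0.09},{"dy":0.029,"dz":-0.017,"wx":-0.1},{"dy":0.031,"dz":-0.014,"wx":-0.09},{"dy":0.032,"dz":-0.012,"wx":-0.09}]
[{"dy":0.033,"dz":-0.008,"wx":-0.09},{"dy":0.033,"dz":-0.006,"wx":-0.1},{"dy":0.034,"dz":-0.002,"wx":-0.09},{"dx":0.001,"dy":0.033,"dz":0.001,"wx":-0.09}]
28 rows; end [0.4399 0.2896 0.2695] yaw 94.7
```

```bash
python3 -m handwheel '[{"dx":-0.002,"dy":-0.019,"dz":-0.024,"wx":-0.11},{"dx":-0.002,"dy":-0.017,"dz":-0.026,"wx":-0.11},{"dx":-0.002,"dy":-0.013,"dz":-0.028,"wx":-0.12},{"dx":-0.001,"dy":-0.01,"dz":-0.029,"wx":-0.11},{"dx":-0.002,"dy":-0.007,"dz":-0.03,"wx":-0.11},{"dx":-0.002,"dy":-0.003,"dz":-0.03,"wx":-0.11},{"dx":-0.002,"dy":-0.001,"dz":-0.031,"wx":-0.11},{"dx":-0.002,"dy":0.004,"dz":-0.031,"wx":-0.11}]' 1 40
python3 -m handwheel '[{"dx":-0.002,"dy":0.006,"dz":-0.03,"wx":-0.12},{"dx":-0.001,"dy":0.01,"dz":-0.029,"wx":-0.11},{"dx":-0.002,"dy":0.014,"dz":-0.027,"wx":-0.11},{"dx":-0.002,"dy":0.016,"dz":-0.026,"wx":-0.11},{"dy":0.007,"dz":-0.033,"wx":-0.09},{"dy":0.01,"dz":-0.032,"wx":-0.1},{"dy":0.013,"dz":-0.031,"wx":-0.09},{"dy":0.016,"dz":-0.03,"wx":-0.09}]'
python3 -m handwheel '[{"dy":0.019,"dz":-0.029,"wx":-0.09},{"dy":0.02,"dz":-0.026,"wx":-0.1},{"dy":0.024,"dz":-0.024,"wx":-0.09},{"dy":0.026,"dz":-0.022,"wx":-0.09},{"dy":0.027,"dz":-0.02,"wx":-0.09},{"dy":0.029,"dz":-0.017,"wx":-0.1},{"dy":0.031,"dz":-0.014,"wx":-0.09},{"dy":0.032,"dz":-0.012,"wx":-0.09}]'
python3 -m handwheel '[{"dy":0.033,"dz":-0.008,"wx":-0.09},{"dy":0.033,"dz":-0.006,"wx":-0.1},{"dy":0.034,"dz":-0.002,"wx":-0.09},{"dx":0.001,"dy":0.033,"dz":0.001,"wx":-0.09},{}]'
python3 - <<'E'
from h import *
from rig import r
st();P=r.camera_params('wrist')
im,d=r.read_camera('wrist');cv2.imwrite('pics/w1.png',im[:,:,::-1]);np.save('w1.npy',im)
print(P['R'],-P['R'].T@P['t'],P['intrinsics'][0,0]);import pickle;pickle.dump(P,open('w1.pkl','wb'))
E
```

```text
t 0.1 p [ 0.2448 -0.5746  0.2475] yaw -66.92 xz [-0.001  0.001 -1.   ] F [ 0.3 -0.  -1. ] w 0.0853 j [ 1.1   0.41 -0.01  1.6   0.01  1.13 -0.08]
[[ 0.39244257 -0.91977528 -0.00150534]
 [-0.87814787 -0.37516711  0.29682646]
 [-0.2735784  -0.11516543 -0.95493025]] [ 0.31547124 -0.54619243  0.37227486] 280.18768763198267validation failed for argument at $[0]...
validation failed for argument at $[0]...
validation failed for argument at $[0]...
validation failed for argument at $[0]...
```

View pics/w1.png

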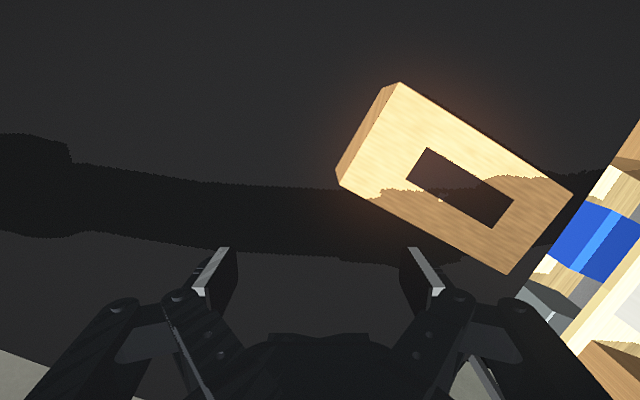

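```bash
sed -i "s/ if v})/})/; s/rows.append({k:float(v)/rows.append({k:(float(v) if v else 0)/" h.py
python3 -m handwheel '[{"dx":-0.002,"dy":-0.019,"dz":-0.024,"wx":-0.11,"wy":0,"wz":0},{"dx":-0.002,"dy":-0.017,"dz":-0.026,"wx":-0.11,"wy":0,"wz":0},{"dx":-0.002,"dy":-0.013,"dz":-0.028,"wx":-0.12,"wy":0,"wz":0},{"dx":-0.001,"dy":-0.01,"dz":-0.029,"wx":-0.11,"wy":0,"wz":0},{"dx":-0.002,"dy":-0.007,"dz":-0.03,"wx":-0.11,"wy":0,"wz":0},{"dx":-0.002,"dy":-0.003,"dz":-0.03,"wx":-0.11,"wy":0,"wz":0},{"dx":-0.002,"dy":-0.001,"dz":-0.031,"wx":-0.11,"wy":0,"wz":0},{"dx":-0.002,"dy":0.004,"dz":-0.031,"wx":-0.11,"wy":0,"wz":0}]' 1 40
python3 - <<'E'
from h import *
st()
plan([(.42,-.25,.27,10),(.44,.29,.27,94.7)],rot='pos')
E
```

```text
clock: 0.82
eef_pos: [0.3623, -0.3568, 0.2633]
ee_rot: [[-0.0, 0.963, -0.269], [-0.0, -0.269, -0.963], [-1.0, -0.0, 0.0]]
contact_force: [-0.0, 0.2, -0.3]
gripper_width: 0.0851
t 0.82 p [ 0.3623 -0.3568  0.2633] yaw -15.63 xz [-0. -0. -1.] F [-0.   0.2 -0.3] w 0.0851 j [ 0.93  0.22 -0.29  1.84  0.07  1.1   0.34]
[{"dx":-0.002,"dy":0.007,"dz":-0.03,"wx":-0.11,"wy":0,"wz":0},{"dx":-0.001,"dy":0.01,"dz":-0.028,"wx":-0.11,"wy":0,"wz":0},{"dx":-0.002,"dy":0.013,"dz":-0.028,"wx":-0.12,"wy":0,"wz":0},{"dx":-0.002,"dy":0.016,"dz":-0.025,"wx":-0.11,"wy":0,"wz":0},{"dx":0,"dy":0.007,"dz":-0.033,"wx":-0.09,"wy":0,"wz":0},{"dx":0,"dy":0.01,"dz":-0.032,"wx":-0.09,"wy":0,"wz":0},{"dx":0,"dy":0.013,"dz":-0.031,"wx":-0.1,"wy":0,"wz":0},{"dx":0,"dy":0.016,"dz":-0.03,"wx":-0.09,"wy":0,"wz":0}]
[{"dx":0,"dy":0.019,"dz":-0.028,"wx":-0.09,"wy":0,"wz":0},{"dx":0,"dy":0.021,"dz":-0.027,"wx":-0.09,"wy":0,"wz":0},{"dx":0,"dy":0.023,"dz":-0.024,"wx":-0.1,"wy":0,"wz":0},{"dx":0,"dy":0.026,"dz":-0.022,"wx":-0.09,"wy":0,"wz":0},{"dx":0,"dy":0.028,"dz":-0.02,"wx":-0.09,"wy":0,"wz":0},{"dx":0,"dy":0.029,"dz":-0.017,"wx":-0.09,"wy":0,"wz":0},{"dx":0,"dy":0.031,"dz":-0.014,"wx":-0.09,"wy":0,"wz":0},{"dx":0,"dy":0.031,"dz":-0.012,"wx":-0.1,"wy":0,"wz":0}]
[{"dx":0,"dy":0.033,"dz":-0.008,"wx":-0.09,"wy":0,"wz":0},{"dx":0,"dy":0.033,"dz":-0.005,"wx":-0.09,"wy":0,"wz":0},{"dx":0,"dy":0.034,"dz":-0.002,"wx":-0.09,"wy":0,"wz":0},{"dx":0,"dy":0.034,"dz":0,"wx":-0.1,"wy":0,"wz":0}]
20 rows; end [0.4395 0.29   0.2702] yaw 95.0
```

```bash
python3 -m handwheel '[{"dx":-0.002,"dy":0.007,"dz":-0.03,"wx":-0.11,"wy":0,"wz":0},{"dx":-0.001,"dy":0.01,"dz":-0.028,"wx":-0.11,"wy":0,"wz":0},{"dx":-0.002,"dy":0.013,"dz":-0.028,"wx":-0.12,"wy":0,"wz":0},{"dx":-0.002,"dy":0.016,"dz":-0.025,"wx":-0.11,"wy":0,"wz":0},{"dx":0,"dy":0.007,"dz":-0.033,"wx":-0.09,"wy":0,"wz":0},{"dx":0,"dy":0.01,"dz":-0.032,"wx":-0.09,"wy":0,"wz":0},{"dx":0,"dy":0.013,"dz":-0.031,"wx":-0.1,"wy":0,"wz":0},{"dx":0,"dy":0.016,"dz":-0.03,"wx":-0.09,"wy":0,"wz":0}]' >/dev/null
python3 -m handwheel '[{"dx":0,"dy":0.019,"dz":-0.028,"wx":-0.09,"wy":0,"wz":0},{"dx":0,"dy":0.021,"dz":-0.027,"wx":-0.09,"wy":0,"wz":0},{"dx":0,"dy":0.023,"dz":-0.024,"wx":-0.1,"wy":0,"wz":0},{"dx":0,"dy":0.026,"dz":-0.022,"wx":-0.09,"wy":0,"wz":0},{"dx":0,"dy":0.028,"dz":-0.02,"wx":-0.09,"wy":0,"wz":0},{"dx":0,"dy":0.029,"dz":-0.017,"wx":-0.09,"wy":0,"wz":0},{"dx":0,"dy":0.031,"dz":-0.014,"wx":-0.09,"wy":0,"wz":0},{"dx":0,"dy":0.031,"dz":-0.012,"wx":-0.1,"wy":0,"wz":0}]' >/dev/null
python3 -m handwheel '[{"dx":0,"dy":0.033,"dz":-0.008,"wx":-0.09,"wy":0,"wz":0},{"dx":0,"dy":0.033,"dz":-0.005,"wx":-0.09,"wy":0,"wz":0},{"dx":0,"dy":0.034,"dz":-0.002,"wx":-0.09,"wy":0,"wz":0},{"dx":0,"dy":0.034,"dz":0,"wx":-0.1,"wy":0,"wz":0},{"dx":0,"dy":0,"dz":0,"wx":0,"wy":0,"wz":0},{"dx":0,"dy":0,"dz":0,"wx":0,"wy":0,"wz":0}]'
cat >> h.py <<'E'
def shot(name,tag):
    from rig import r
    import pickle
    st();P=r.camera_params(name);im,d=r.read_camera(name)
    cv2.imwrite(f'pics/{tag}.png',im[:,:,::-1]);np.save(tag+'.npy',im);np.save(tag+'_d.npy',d);pickle.dump(P,open(tag+'.pkl','wb'));return P,im,d
def load(tag):
    import pickle;return pickle.load(open(tag+'.pkl','rb')),np.load(tag+'.npy'),np.load(tag+'_d.npy')
E
python3 -c "
from h import *
shot('wrist','w2')"
```

```text
clock: 2.65
eef_pos: [0.4417, 0.2902, 0.2698]
ee_rot: [[-0.002, -0.085, 0.996], [0.001, 0.996, 0.085], [-1.0, 0.001, -0.002]]
contact_force: [-0.1, -0.7, -0.3]
gripper_width: 0.0853
t 2.65 p [0.4417 0.2902 0.2698] yaw 94.87 xz [-0.002  0.001 -1.   ] F [-0.1 -0.7 -0.3] w 0.0853 j [ 0.07  0.37 -0.95  1.76  0.32  1.18  0.69]
```

View pics/w2.png

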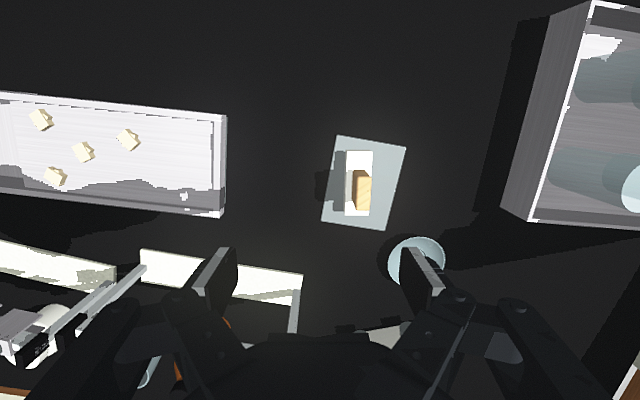

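Run:
```python
from h import *
P,im,d=load('w2');I=im.astype(int)
print(-P['R'].T@P['t'],P['R'][2])
b=(310,415,125,240)
for c in comps(I.min(2)>225,b): print('white',mcent(P,c,.025),mrect(P,c,.025),c.sum())
for c in comps(I[...,0]-I[...,2]>50,b): print('or',mcent(P,c,.073),mrect(P,c,.073),c.sum())
for c in comps(I.max(2)>100,b,100):
    print('pad',mrect(P,c,.003),c.sum())
print('chips',chips(P,im,(0,228,90,225)))
for c in comps(I.max(2)>150,(0,228,85,225),1000): print('board', np.round(toplane(P,cv2.approxPolyDP(edgepts(c).astype(np.float32).reshape(-1,1,2),4,True).reshape(-1,2),.05),4), cv2.approxPolyDP(edgepts(c).astype(np.float32).reshape(-1,1,2),4,True).reshape(-1,2).tolist())
v=im[125:240,310:415,::-1];cv2.imwrite('pics/w2c.png',cv2.resize(v,None,fx=5,fy=5))
```

```text
[0.36678403 0.28234264 0.39468852] [ 0.29599055  0.02677318 -0.95481558]
white [426.4 343.3  25. ] [430.1 343.   34.7  33.7 -86. ] 528
white [496.1 343.8  25. ] [492.9 347.9  33.1  20.8 -85.2] 214
or [453.8 343.8  73. ] [453.6 344.   50.7  19.8   8.7] 561
pad [464.6 354.8 130.1 100.2  -4.9] 5959
chips [(array([398.6, -52.2]), 89), (array([413.4, -58.4]), 8), (array([416.5,  57.6]), 83), (array([437.2,  -2.7]), 95), (array([468.6, -48.2]), 62)]
board [[ 0.3717 -0.106   0.05  ]
 [ 0.38   -0.1078  0.05  ]
 [ 0.3817 -0.0946  0.05  ]
 [ 0.3847 -0.1089  0.05  ]
 [ 0.4652 -0.128   0.05  ]
 [ 0.4633 -0.1017  0.05  ]
 [ 0.4737 -0.0984  0.05  ]
 [ 0.4935 -0.0393  0.05  ]
 [ 0.468   0.0573  0.05  ]
 [ 0.4794  0.0968  0.05  ]
 [ 0.4678  0.171   0.05  ]
 [ 0.3813  0.1731  0.05  ]] [[0.0, 91.0], [0.0, 98.0], [10.0, 100.0], [0.0, 102.0], [0.0, 165.0], [18.0, 165.0], [22.0, 173.0], [67.0, 191.0], [136.0, 178.0], [167.0, 189.0], [224.0, 185.0], [225.0, 115.0]]
```

View pics/w2c.png

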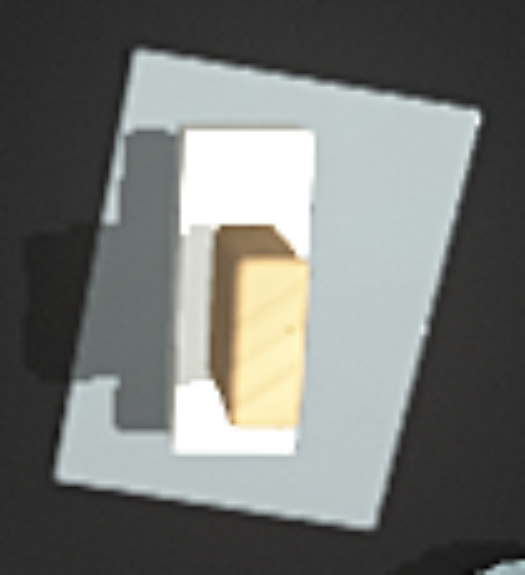

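Run:
```python
from h import *
P,im,d=load('w2')
def q(pts,z):
    X=toplane(P,np.array(pts)/5+[310-.4,125-.4],z)*1000;print(np.round(X[:,:2],1).tolist(),np.round(X.mean(0)[:2],1)); 
    a=X[2]-X[1];b=X[3]-X[0];print(np.degrees(np.arctan2(*(a+b)[1::-1])), np.linalg.norm(a),np.linalg.norm(X[1]-X[0]))
q([(182,128),(313,128),(296,455),(175,453)],.025)
q([(240,257),(307,257),(300,428),(235,428)],.073)
print(P['k1'])
```

```text
[[414.0, 323.9], [411.0, 358.3], [502.7, 366.5], [505.0, 332.3]] [458.2 345.3]
5.2435077308498546 92.09323406851777 34.55095421705255
[[436.8, 335.5], [435.4, 351.3], [478.0, 355.6], [479.3, 339.7]] [457.4 345.5]
5.732082808563052 42.796040082976766 15.805904879720572
-0.03862346011396372
```

Run:
```python
from h import *
plan([(.458,.3453,.14,95.2),(.458,.3453,.048,95.2,6)],q=.0005)
```

```text
[{"dx":0.0325,"dy":0.014,"dz":0.005,"wx":-0.002,"wy":-0.001,"wz":0},{"dx":0.0325,"dy":0.0135,"dz":0.005,"wx":-0.002,"wy":0,"wz":0},{"dx":0.0325,"dy":0.014,"dz":0.0055,"wx":-0.003,"wy":0,"wz":0},{"dx":0.032,"dy":0.014,"dz":0.005,"wx":-0.002,"wy":0,"wz":0},{"dx":0.0155,"dy":0,"dz":0,"wx":0,"wy":0,"wz":0},{"dx":0.015,"dy":0,"dz":0,"wx":0,"wy":0,"wz":0},{"dx":0.0155,"dy":0,"dz":0,"wx":0,"wy":0,"wz":0},{"dx":0.0155,"dy":0,"dz":0,"wx":0,"wy":0,"wz":0}]
[{"dx":0.0155,"dy":0,"dz":0,"wx":0,"wy":0,"wz":0},{"dx":0.015,"dy":0,"dz":0,"wx":0,"wy":0,"wz":0}]
10 rows; end [0.4579 0.3454 0.0482] yaw 95.2
```

```bash
python3 -m handwheel '[{"dx":0.0325,"dy":0.014,"dz":0.005,"wx":-0.002,"wy":-0.001,"wz":0},{"dx":0.0325,"dy":0.0135,"dz":0.005,"wx":-0.002,"wy":0,"wz":0},{"dx":0.0325,"dy":0.014,"dz":0.0055,"wx":-0.003,"wy":0,"wz":0},{"dx":0.032,"dy":0.014,"dz":0.005,"wx":-0.002,"wy":0,"wz":0},{"dx":0,"dy":0,"dz":0,"wx":0,"wy":0,"wz":0}]'; python3 -c "
from h import *
shot('wrist','w3')"
```

```text
clock: 3.12
eef_pos: [0.4571, 0.3432, 0.1349]
ee_rot: [[-0.006, -0.089, 0.996], [-0.004, 0.996, 0.089], [-1.0, -0.004, -0.006]]
contact_force: [-1.0, -1.1, -0.9]
gripper_width: 0.0854
t 3.12 p [0.4571 0.3432 0.1349] yaw 95.1 xz [-0.006 -0.004 -1.   ] F [-1.  -1.1 -0.9] w 0.0854 j [-0.13  0.59 -0.83  1.8   0.51  0.99  0.49]
```

View pics/w3.png

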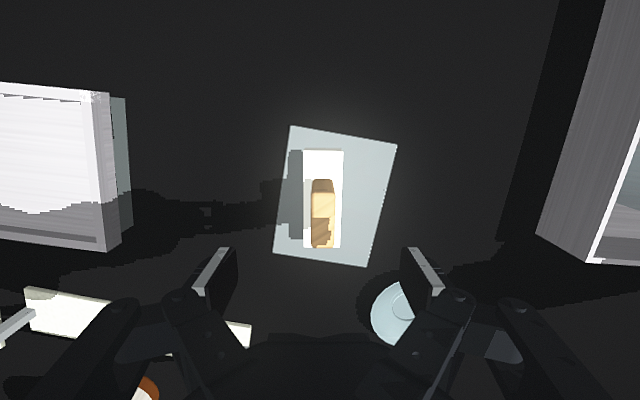

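```bash
python3 -m handwheel '[{"dx":0.0150,"dy":0,"dz":0,"wx":0,"wy":0,"wz":0},{"dx":0.0155,"dy":0,"dz":0,"wx":0,"wy":0,"wz":0},{"dx":0.015,"dy":0,"dz":0,"wx":0,"wy":0,"wz":0},{"dx":0.0155,"dy":0,"dz":0,"wx":0,"wy":0,"wz":0},{"dx":0.0155,"dy":0,"dz":0,"wx":0,"wy":0,"wz":0},{"dx":0.015,"dy":0,"dz":0,"wx":0,"wy":0,"wz":0},{"dx":0,"dy":0,"dz":0,"wx":0,"wy":0,"wz":0},{"dx":0,"dy":0,"dz":0,"wx":0,"wy":0,"wz":0}]'
python3 -m handwheel '[{"dx":0,"dy":0,"dz":0,"wx":0,"wy":0,"wz":0},{"dx":0,"dy":0,"dz":0,"wx":0,"wy":0,"wz":0},{"dx":0,"dy":0,"dz":0,"wx":0,"wy":0,"wz":0},{"dx":0,"dy":0,"dz":0,"wx":0,"wy":0,"wz":0},{"dx":0,"dy":0,"dz":0,"wx":0,"wy":0,"wz":0},{"dx":0,"dy":0,"dz":0,"wx":0,"wy":0,"wz":0},{"dx":0,"dy":0,"dz":0,"wx":0,"wy":0,"wz":0},{"dx":0,"dy":0,"dz":0,"wx":0,"wy":0,"wz":0}]' 0 60
python3 -c "
from h import *
st()"
```

```text
clock: 3.83
eef_pos: [0.4592, 0.3443, 0.0501]
ee_rot: [[0.001, -0.089, 0.996], [-0.0, 0.996, 0.089], [-1.0, -0.001, 0.001]]
contact_force: [-0.0, 0.1, 1.2]
gripper_width: 0.0855
clock: 4.5
eef_pos: [0.4587, 0.3453, 0.0494]
ee_rot: [[0.001, -0.09, 0.996], [0.0, 0.996, 0.09], [-1.0, 0.0, 0.001]]
contact_force: [0.6, -0.9, 1.2]
gripper_width: 0.0173
t 4.5 p [0.4587 0.3453 0.0494] yaw 95.17 xz [ 0.001  0.    -1.   ] F [ 0.6 -0.9  1.2] w 0.0173 j [-0.19  0.7  -0.75  1.86  0.63  0.84  0.4 ]
```

Run:
```python
from h import *
from rig import r
P=r.camera_params('top')
X=toplane(P,np.array([(45,42),(670,62),(665,292),(38,272)])/5+[265-.4,215-.4],.05)*1000
print(np.round(X[:,:2],1).tolist(),X.mean(0))
print('trough edge',toplane(P,np.array([(520,72),(518,270)])/5+[265-.4,215-.4],.04)*1000)
print('inner +y end',toplane(P,np.array([(74,60),(66,250)])/5+[265-.4,215-.4],.04)*1000)
P,im,d=shot('top','t1');print(chips(P,im,(265,405,215,280)))
```

```text
[[513.2, 166.2], [502.1, -196.0], [369.3, -192.4], [380.7, 169.5]] [441.33854967 -13.16389307  50.        ]
trough edge [[ 496.2326931  -109.89252109   40.        ]
 [ 381.28839661 -108.38331402   40.        ]]
inner +y end [[502.89180198 150.0057714   40.        ]
 [392.68539493 154.14667094  40.        ]]
t 4.5 p [0.4587 0.3453 0.0494] yaw 95.17 xz [ 0.001  0.    -1.   ] F [ 0.6 -0.9  1.2] w 0.0173 j [-0.19  0.7  -0.75  1.86  0.63  0.84  0.4 ]
[(array([440.4, -13. ]), 48), (array([420.5,  49.4]), 46), (array([403.3, -63.1]), 50)]
```

View pics/t1.png

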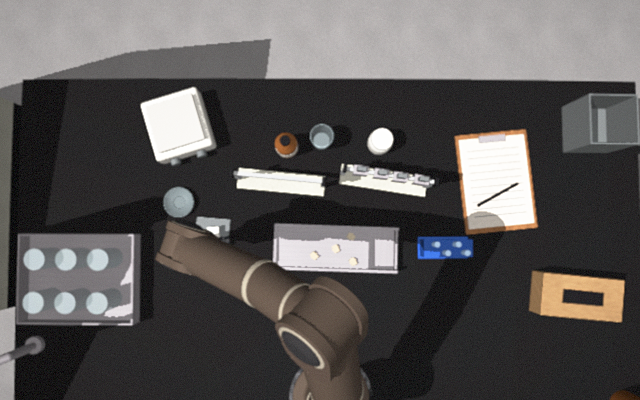

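```bash
cat >> h.py <<'E'
def B(bx,by,yaw=-1.75,o=(.4421,.0128)):
    a=np.radians(yaw);return np.array([o[0]+bx*np.cos(a)-by*np.sin(a),o[1]+bx*np.sin(a)+by*np.cos(a)])
E
python3 - <<'E'
from h import *
b=B(0.0007,.100);print(b)
plan([(.4587,.3453,.125,95.17),(*b,.125,88.25),(*b,.092,88.25,3)])
E
```

```text
[0.44585352 0.11273198]
[{"dx":-0.025,"dy":0,"dz":0,"wx":0,"wy":0,"wz":0},{"dx":-0.025,"dy":0,"dz":0,"wx":0,"wy":0,"wz":0},{"dx":-0.026,"dy":0,"dz":0,"wx":0,"wy":0,"wz":0},{"dx":0,"dy":-0.033,"dz":-0.005,"wx":0.02,"wy":0,"wz":0},{"dx":0,"dy":-0.033,"dz":-0.004,"wx":0.01,"wy":0,"wz":0},{"dx":0,"dy":-0.033,"dz":-0.004,"wx":0.02,"wy":0,"wz":0},{"dx":0,"dy":-0.033,"dz":-0.003,"wx":0.02,"wy":0,"wz":0},{"dx":0,"dy":-0.033,"dz":-0.002,"wx":0.02,"wy":0,"wz":0}]
[{"dx":0,"dy":-0.034,"dz":-0.002,"wx":0.01,"wy":0,"wz":0},{"dx":0,"dy":-0.033,"dz":-0.002,"wx":0.02,"wy":0,"wz":0},{"dx":0.011,"dy":0,"dz":0,"wx":0,"wy":0,"wz":0},{"dx":0.011,"dy":0,"dz":0,"wx":0,"wy":0,"wz":0},{"dx":0.011,"dy":0,"dz":0,"wx":0,"wy":0,"wz":0}]
13 rows; end [0.4457 0.1125 0.0924] yaw 88.3
```

```bash
python3 -m handwheel '[{"dx":-0.025,"dy":0,"dz":0,"wx":0,"wy":0,"wz":0},{"dx":-0.025,"dy":0,"dz":0,"wx":0,"wy":0,"wz":0},{"dx":-0.026,"dy":0,"dz":0,"wx":0,"wy":0,"wz":0},{"dx":0,"dy":-0.033,"dz":-0.005,"wx":0.02,"wy":0,"wz":0},{"dx":0,"dy":-0.033,"dz":-0.004,"wx":0.01,"wy":0,"wz":0},{"dx":0,"dy":-0.033,"dz":-0.004,"wx":0.02,"wy":0,"wz":0},{"dx":0,"dy":-0.033,"dz":-0.003,"wx":0.02,"wy":0,"wz":0},{"dx":0,"dy":-0.033,"dz":-0.002,"wx":0.02,"wy":0,"wz":0}]'
python3 -m handwheel '[{"dx":0,"dy":-0.034,"dz":-0.002,"wx":0.01,"wy":0,"wz":0},{"dx":0,"dy":-0.033,"dz":-0.002,"wx":0.02,"wy":0,"wz":0},{"dx":0,"dy":0,"dz":0,"wx":0,"wy":0,"wz":0},{"dx":0,"dy":0,"dz":0,"wx":0,"wy":0,"wz":0},{"dx":0,"dy":0,"dz":0,"wx":0,"wy":0,"wz":0}]'
python3 -c "
from h import *
shot('wrist','w4')"
```

```text
clock: 5.22
eef_pos: [0.4493, 0.1778, 0.1251]
ee_rot: [[0.001, 0.0, 1.0], [-0.0, 1.0, -0.0], [-1.0, -0.0, 0.001]]
contact_force: [1.0, 0.8, -0.6]
gripper_width: 0.017
clock: 5.63
eef_pos: [0.4458, 0.1128, 0.1254]
ee_rot: [[0.001, 0.03, 1.0], [0.001, 1.0, -0.03], [-1.0, 0.001, 0.001]]
contact_force: [-0.2, 0.4, -0.9]
gripper_width: 0.0173
t 5.63 p [0.4458 0.1128 0.1254] yaw 88.28 xz [ 0.001  0.001 -1.   ] F [-0.2  0.4 -0.9] w 0.0173 j [ 0.35  0.42 -0.85  2.07  0.43  0.83  0.78]
```

View pics/w4.png

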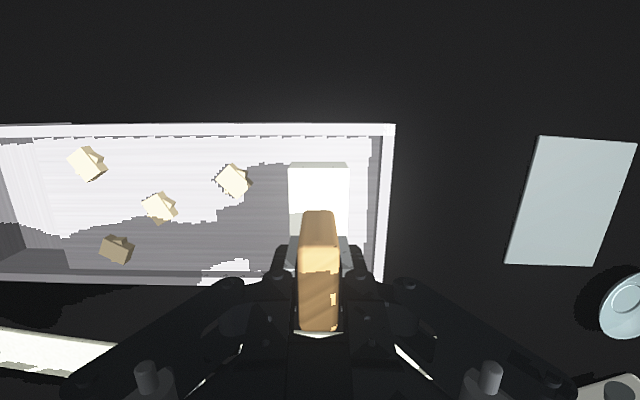

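```bash
python3 -m handwheel '[{"dx":0.013,"dy":0,"dz":0,"wx":0,"wy":0,"wz":0},{"dx":0.012,"dy":0,"dz":0,"wx":0,"wy":0,"wz":0},{"dx":0.009,"dy":0,"dz":0,"wx":0,"wy":0,"wz":0},{"dx":0.004,"dy":0,"dz":0,"wx":0,"wy":0,"wz":0},{"dx":0,"dy":0,"dz":0,"wx":0,"wy":0,"wz":0},{"dx":0,"dy":0,"dz":0,"wx":0,"wy":0,"wz":0},{"dx":0,"dy":0,"dz":0,"wx":0,"wy":0,"wz":0}]'
python3 -c "
from h import *
shot('wrist','w5')"
```

```text
clock: 6.27
eef_pos: [0.4456, 0.1129, 0.0871]
ee_rot: [[0.001, 0.029, 1.0], [0.0, 1.0, -0.029], [-1.0, 0.0, 0.001]]
contact_force: [-0.5, -0.6, -0.5]
gripper_width: 0.0174
t 6.27 p [0.4456 0.1129 0.0871] yaw 88.35 xz [ 0.001  0.    -1.   ] F [-0.5 -0.6 -0.5] w 0.0174 j [ 0.29  0.48 -0.8   2.1   0.51  0.75  0.71]
```

View pics/w5.png

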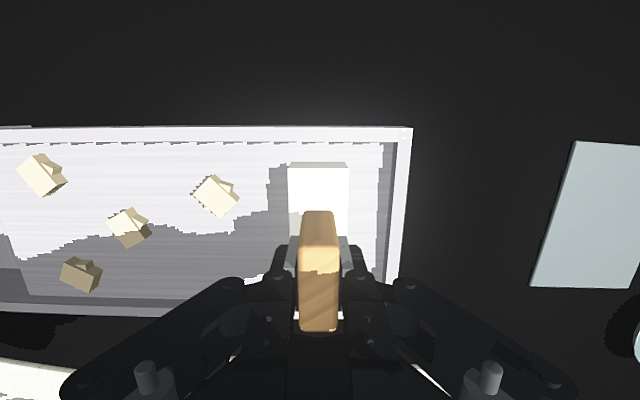

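```bash
for i in 1; do python3 -m handwheel '[{"dx":0,"dy":-0.01,"dz":0,"wx":0,"wy":0,"wz":0},{"dx":0,"dy":-0.01,"dz":0,"wx":0,"wy":0,"wz":0},{"dx":0,"dy":-0.01,"dz":0,"wx":0,"wy":0,"wz":0},{"dx":0,"dy":-0.01,"dz":0,"wx":0,"wy":0,"wz":0},{"dx":0,"dy":-0.01,"dz":0,"wx":0,"wy":0,"wz":0},{"dx":0,"dy":-0.01,"dz":0,"wx":0,"wy":0,"wz":0},{"dx":0,"dy":-0.01,"dz":0,"wx":0,"wy":0,"wz":0},{"dx":0,"dy":-0.01,"dz":0,"wx":0,"wy":0,"wz":0}]'; done
python3 -m handwheel '[{"dx":0,"dy":-0.01,"dz":0,"wx":0,"wy":0,"wz":0},{"dx":0,"dy":-0.01,"dz":0,"wx":0,"wy":0,"wz":0},{"dx":0,"dy":-0.01,"dz":0,"wx":0,"wy":0,"wz":0},{"dx":0,"dy":-0.01,"dz":0,"wx":0,"wy":0,"wz":0},{"dx":0,"dy":-0.01,"dz":0,"wx":0,"wy":0,"wz":0},{"dx":0,"dy":-0.01,"dz":0,"wx":0,"wy":0,"wz":0},{"dx":0,"dy":0,"dz":0,"wx":0,"wy":0,"wz":0},{"dx":0,"dy":0,"dz":0,"wx":0,"wy":0,"wz":0}]'
python3 -c "
from h import *
shot('wrist','w6')"
```

```text
clock: 6.98
eef_pos: [0.4432, 0.0312, 0.0873]
ee_rot: [[0.001, 0.03, 1.0], [-0.0, 1.0, -0.03], [-1.0, 0.0, 0.001]]
contact_force: [-0.5, 0.4, -1.2]
gripper_width: 0.0175
clock: 7.65
eef_pos: [0.4415, -0.0281, 0.0872]
ee_rot: [[0.001, 0.031, 1.0], [0.0, 1.0, -0.031], [-1.0, 0.0, 0.001]]
contact_force: [0.4, 0.1, -1.6]
gripper_width: 0.0171
t 7.65 p [ 0.4415 -0.0281  0.0872] yaw 88.21 xz [ 0.001  0.    -1.   ] F [ 0.4  0.1 -1.6] w 0.0171 j [ 0.61  0.46 -0.8   2.14  0.49  0.73  1.03]
```

View pics/w6.png

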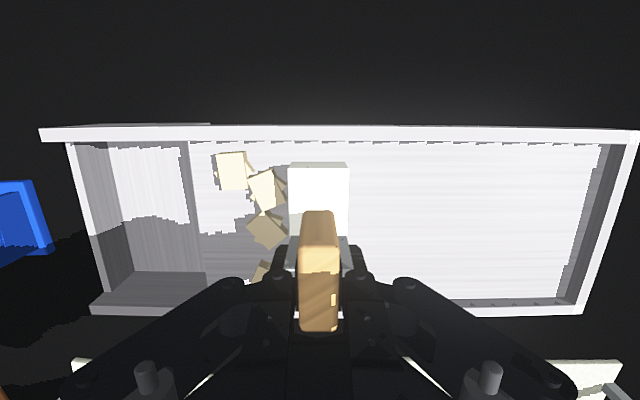

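```bash
python3 -m handwheel '[{"dx":0,"dy":-0.007,"dz":-0.001,"wx":0,"wy":0,"wz":0},{"dx":0,"dy":-0.007,"dz":-0.001,"wx":0,"wy":0,"wz":0},{"dx":0,"dy":-0.007,"dz":-0.001,"wx":0,"wy":0,"wz":0},{"dx":0,"dy":-0.007,"dz":-0.001,"wx":0,"wy":0,"wz":0},{"dx":0,"dy":-0.007,"dz":0,"wx":0,"wy":0,"wz":0},{"dx":0,"dy":-0.007,"dz":0,"wx":0,"wy":0,"wz":0},{"dx":0,"dy":0,"dz":0,"wx":0,"wy":0,"wz":0}]'
python3 -c "
from h import *
shot('wrist','w7')"
```

```text
clock: 8.28
eef_pos: [0.436, -0.0713, 0.0871]
ee_rot: [[0.001, 0.032, 0.999], [-0.001, 0.999, -0.032], [-1.0, -0.001, 0.001]]
contact_force: [0.3, 0.0, -0.8]
gripper_width: 0.0172
t 8.28 p [ 0.436  -0.0713  0.0871] yaw 88.17 xz [ 0.001 -0.001 -1.   ] F [ 0.3  0.  -0.8] w 0.0172 j [ 0.71  0.45 -0.8   2.14  0.49  0.73  1.12]
```

View pics/w7.png

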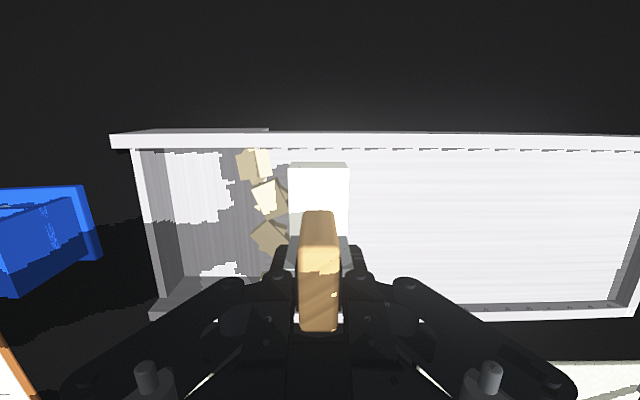

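```bash
python3 -m handwheel '[{"dx":0,"dy":-0.007,"dz":0,"wx":0,"wy":0,"wz":0},{"dx":0,"dy":-0.007,"dz":0,"wx":0,"wy":0,"wz":0},{"dx":0,"dy":-0.007,"dz":0,"wx":0,"wy":0,"wz":0},{"dx":0,"dy":-0.007,"dz":0,"wx":0,"wy":0,"wz":0},{"dx":0,"dy":-0.007,"dz":0,"wx":0,"wy":0,"wz":0},{"dx":0,"dy":-0.007,"dz":0,"wx":0,"wy":0,"wz":0},{"dx":0,"dy":0,"dz":0,"wx":0,"wy":0,"wz":0},{"dx":0,"dy":0,"dz":0,"wx":0,"wy":0,"wz":0}]'
python3 -c "
from h import *
shot('wrist','w8')"
```

```text
clock: 9.0
eef_pos: [0.4349, -0.1118, 0.0872]
ee_rot: [[0.001, 0.031, 1.0], [0.0, 1.0, -0.031], [-1.0, 0.0, 0.001]]
contact_force: [0.7, -0.1, -1.8]
gripper_width: 0.0176
t 9.0 p [ 0.4349 -0.1118  0.0872] yaw 88.23 xz [ 0.001  0.    -1.   ] F [ 0.7 -0.1 -1.8] w 0.0176 j [ 0.79  0.46 -0.79  2.13  0.49  0.74  1.22]
```

View pics/w8.png

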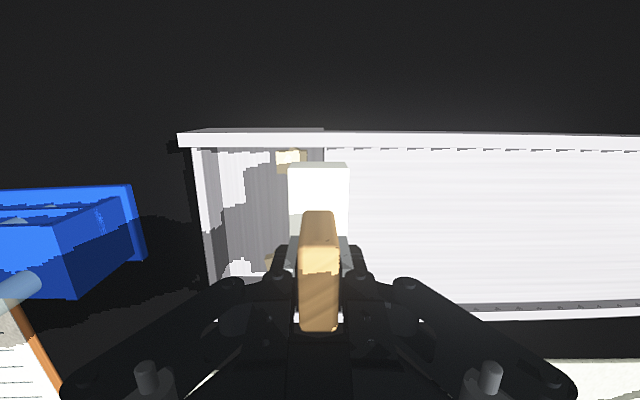

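```bash
python3 -m handwheel '[{"dx":-0.02,"dy":0,"dz":0,"wx":0,"wy":0,"wz":0},{"dx":-0.03,"dy":0,"dz":0,"wx":0,"wy":0,"wz":0},{"dx":-0.02,"dy":0.03,"dz":0,"wx":0,"wy":0,"wz":0},{"dx":0,"dy":0.035,"dz":0,"wx":0,"wy":0,"wz":0},{"dx":0,"dy":0.035,"dz":0,"wx":0,"wy":0,"wz":0},{"dx":0,"dy":0,"dz":0,"wx":0,"wy":0,"wz":0},{"dx":0,"dy":0,"dz":0,"wx":0,"wy":0,"wz":0}]'
python3 -c "
from h import *
shot('wrist','w9')"
```

```text
clock: 9.63
eef_pos: [0.4378, -0.0089, 0.1576]
ee_rot: [[0.002, 0.024, 1.0], [0.0, 1.0, -0.024], [-1.0, 0.0, 0.002]]
contact_force: [0.0, -0.2, -1.0]
gripper_width: 0.0173
t 9.63 p [ 0.4378 -0.0089  0.1576] yaw 88.61 xz [ 0.002  0.    -1.   ] F [ 0.  -0.2 -1. ] w 0.0173 j [ 0.69  0.34 -0.92  2.09  0.35  0.87  1.12]
```

View pics/w9.png

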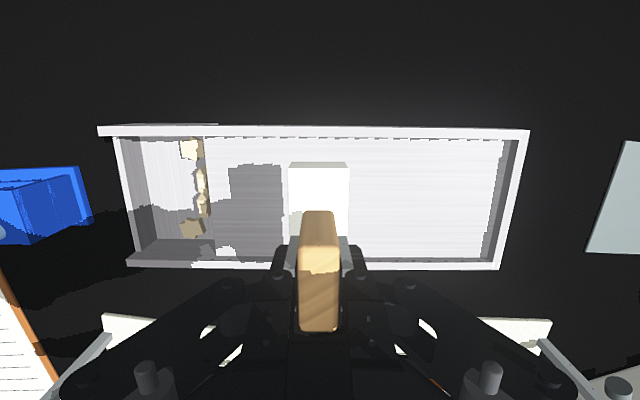

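Run:
```python
from h import *
P,im,d=load('w9');C=cloud(P,d)
for (u,v) in [(185,148),(192,150),(200,150),(201,183),(205,185),(200,205),(205,208),(190,228),(198,228),(160,200),(212,200),(400,200)]: print(u,v,np.round(C[v,u]*1000),im[v,u])
v=im[120:260,110:240,::-1];cv2.imwrite('pics/w9c.png',cv2.resize(v,None,fx=4,fy=4,interpolation=cv2.INTER_CUBIC))
```

```text
185 148 [ 395. -138.   11.] [253 250 234]
192 150 [ 397. -131.   13.] [253 250 235]
200 150 [ 397. -124.   11.] [174 162 136]
201 183 [ 427. -121.   25.] [254 252 242]
205 185 [ 428. -118.   26.] [148 138 114]
200 205 [ 449. -126.   24.] [213 199 167]
205 208 [ 452. -121.   25.] [189 177 150]
190 228 [ 478. -146.   12.] [171 160 135]
198 228 [ 478. -137.   12.] [172 160 135]
160 200 [ 449. -178.    3.] [235 234 237]
212 200 [ 439. -107.   39.] [240 239 241]
400 200 [443.  65.  39.] [237 236 238]
```

View pics/w9c.png

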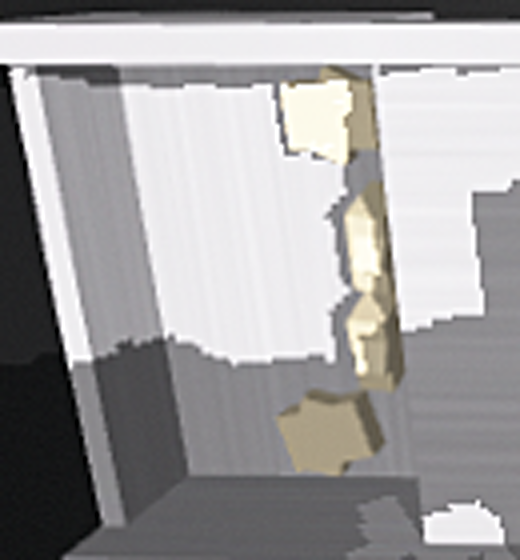

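Run:
```python
from h import *
plan([(.4653,.3548,.12,85.1),(.4653,.3548,.07,85.1)],q=.001)
```

```text
[{"dx":0.003,"dy":0.033,"dz":0.002,"wx":0.01,"wy":0,"wz":0},{"dx":0.004,"dy":0.034,"dz":0.001,"wx":0,"wy":0,"wz":0},{"dx":0.003,"dy":0.033,"dz":0.001,"wx":0.01,"wy":0,"wz":0},{"dx":0.004,"dy":0.033,"dz":0.001,"wx":0,"wy":0,"wz":0},{"dx":0.003,"dy":0.033,"dz":0.001,"wx":0.01,"wy":0,"wz":0},{"dx":0.003,"dy":0.034,"dz":0.001,"wx":0,"wy":0,"wz":0},{"dx":0.004,"dy":0.033,"dz":0,"wx":0.01,"wy":0,"wz":0},{"dx":0.003,"dy":0.033,"dz":0.001,"wx":0,"wy":0,"wz":0}]
[{"dx":0.003,"dy":0.034,"dz":0,"wx":0.01,"wy":0,"wz":0},{"dx":0.004,"dy":0.033,"dz":0,"wx":0,"wy":0,"wz":0},{"dx":0.003,"dy":0.033,"dz":0,"wx":0.01,"wy":0,"wz":0},{"dx":0.025,"dy":0,"dz":0,"wx":0,"wy":0,"wz":0},{"dx":0.025,"dy":0,"dz":0,"wx":0,"wy":0,"wz":0}]
13 rows; end [0.4656 0.3545 0.0702] yaw 85.0
```

```bash
python3 -m handwheel '[{"dx":0.003,"dy":0.033,"dz":0.002,"wx":0.01,"wy":0,"wz":0},{"dx":0.004,"dy":0.034,"dz":0.001,"wx":0,"wy":0,"wz":0},{"dx":0.003,"dy":0.033,"dz":0.001,"wx":0.01,"wy":0,"wz":0},{"dx":0.004,"dy":0.033,"dz":0.001,"wx":0,"wy":0,"wz":0},{"dx":0.003,"dy":0.033,"dz":0.001,"wx":0.01,"wy":0,"wz":0},{"dx":0.003,"dy":0.034,"dz":0.001,"wx":0,"wy":0,"wz":0},{"dx":0.004,"dy":0.033,"dz":0,"wx":0.01,"wy":0,"wz":0},{"dx":0.003,"dy":0.033,"dz":0.001,"wx":0,"wy":0,"wz":0}]' >/dev/null
python3 -m handwheel '[{"dx":0.003,"dy":0.034,"dz":0,"wx":0.01,"wy":0,"wz":0},{"dx":0.004,"dy":0.033,"dz":0,"wx":0,"wy":0,"wz":0},{"dx":0.003,"dy":0.033,"dz":0,"wx":0.01,"wy":0,"wz":0},{"dx":0.025,"dy":0,"dz":0,"wx":0,"wy":0,"wz":0},{"dx":0.025,"dy":0,"dz":0,"wx":0,"wy":0,"wz":0},{"dx":0,"dy":0,"dz":0,"wx":0,"wy":0,"wz":0},{"dx":0,"dy":0,"dz":0,"wx":0,"wy":0,"wz":0},{"dx":0,"dy":0,"dz":0,"wx":0,"wy":0,"wz":0}]'
python3 -c "
from h import *
P,im,d=shot('wrist','w10');plan([(.4653,.3548,.0497,85.1,4)],q=.0005)
I=im.astype(int)
for c in comps(I.max(2)>100,(200,450,100,300),100): print(mrect(P,c,.003),c.sum())"
```

```text
clock: 11.02
eef_pos: [0.4675, 0.353, 0.071]
ee_rot: [[0.001, 0.091, 0.996], [0.0, 0.996, -0.091], [-1.0, 0.0, 0.001]]
contact_force: [-0.4, -0.8, -1.0]
gripper_width: 0.0173
t 11.02 p [0.4675 0.353  0.071 ] yaw 84.78 xz [ 0.001  0.    -1.   ] F [-0.4 -0.8 -1. ] w 0.0173 j [-0.19  0.68 -0.75  1.82  0.59  0.89  0.26]
[{"dx":0.0055,"dy":0.0005,"dz":-0.0005,"wx":-0.001,"wy":0.002,"wz":-0.001},{"dx":0.0055,"dy":0,"dz":-0.001,"wx":-0.002,"wy":0,"wz":0},{"dx":0.0055,"dy":0.0005,"dz":-0.0005,"wx":-0.001,"wy":0,"wz":0},{"dx":0.0055,"dy":0,"dz":-0.0005,"wx":-0.002,"wy":0,"wz":0}]
4 rows; end [0.4654 0.3546 0.0495] yaw 85.1
[470.  354.4 140.7  99.5  -4.7] 21388
```

View pics/w10.png

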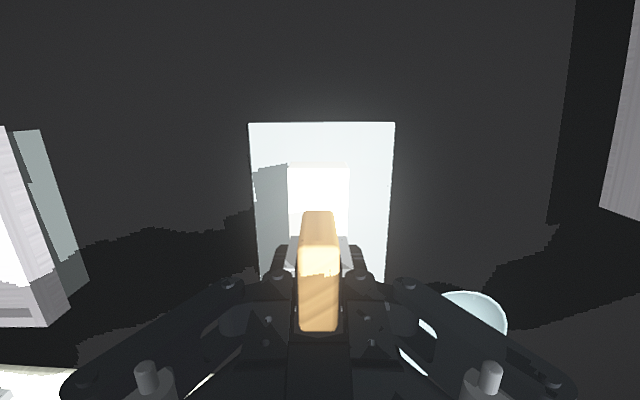

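Aligned with the pad (scraper at u≈318, pad edges 248–395); lower and release.

```bash
python3 -m handwheel '[{"dx":0.0055,"dy":0.0005,"dz":-0.0005,"wx":-0.001,"wy":0,"wz":0},{"dx":0.0055,"dy":0,"dz":-0.001,"wx":-0.002,"wy":0,"wz":0},{"dx":0.0055,"dy":0.0005,"dz":-0.0005,"wx":-0.001,"wy":0,"wz":0},{"dx":0.0055,"dy":0,"dz":-0.0005,"wx":-0.002,"wy":0,"wz":0},{"dx":0,"dy":0,"dz":0,"wx":0,"wy":0,"wz":0},{"dx":0,"dy":0,"dz":0,"wx":0,"wy":0,"wz":0}]'
python3 -m handwheel '[{"dx":0,"dy":0,"dz":0,"wx":0,"wy":0,"wz":0},{"dx":0,"dy":0,"dz":0,"wx":0,"wy":0,"wz":0},{"dx":0,"dy":0,"dz":0,"wx":0,"wy":0,"wz":0},{"dx":0,"dy":0,"dz":0,"wx":0,"wy":0,"wz":0},{"dx":0,"dy":0,"dz":0,"wx":0,"wy":0,"wz":0},{"dx":0,"dy":0,"dz":0,"wx":0,"wy":0,"wz":0},{"dx":0,"dy":0,"dz":0,"wx":0,"wy":0,"wz":0}]' 1
python3 -m handwheel '[{"dx":-0.02,"dy":0,"dz":0,"wx":0,"wy":0,"wz":0},{"dx":-0.036,"dy":0,"dz":0,"wx":0,"wy":0,"wz":0},{"dx":-0.036,"dy":0,"dz":0,"wx":0,"wy":0,"wz":0},{"dx":-0.036,"dy":0,"dz":0,"wx":0,"wy":0,"wz":0},{"dx":-0.036,"dy":0,"dz":0,"wx":0,"wy":0,"wz":0},{"dx":-0.036,"dy":0,"dz":0,"wx":0,"wy":0,"wz":0},{"dx":0,"dy":0,"dz":0,"wx":0,"wy":0,"wz":0}]'
python3 -c "
from h import *
P,im,d=shot('wrist','w11')"
```

```text
clock: 11.57
eef_pos: [0.4648, 0.355, 0.0489]
ee_rot: [[0.002, 0.084, 0.997], [0.0, 0.997, -0.084], [-1.0, 0.0, 0.002]]
contact_force: [-0.6, -3.3, 7.4]
gripper_width: 0.0172
clock: 12.15
eef_pos: [0.4644, 0.3548, 0.0482]
ee_rot: [[0.001, 0.084, 0.996], [0.0, 0.996, -0.084], [-1.0, 0.0, 0.001]]
contact_force: [0.2, -0.7, -0.3]
gripper_width: 0.0853
clock: 12.73
eef_pos: [0.4658, 0.3576, 0.2556]
ee_rot: [[0.009, 0.083, 0.996], [0.006, 0.996, -0.083], [-1.0, 0.007, 0.008]]
contact_force: [0.7, 0.9, 0.7]
gripper_width: 0.0854
t 12.73 p [0.4658 0.3576 0.2556] yaw 85.22 xz [ 0.009  0.006 -1.   ] F [0.7 0.9 0.7] w 0.0854 j [-0.1   0.48 -0.89  1.65  0.4   1.2   0.41]
```

View pics/w11.png

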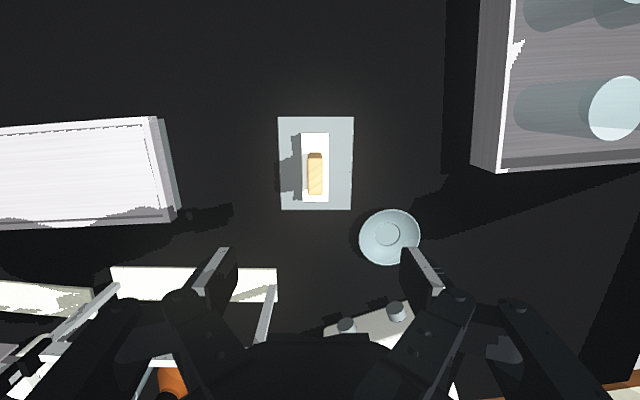

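Run:
```python
from h import *
plan([(.50,.30,.36,80),(.61,.06,.38,-5)],q=.001)
```

```text
[{"dx":-0.027,"dy":-0.013,"dz":0.01,"wx":0.02,"wy":0.01,"wz":0},{"dx":-0.027,"dy":-0.013,"dz":0.01,"wx":0.03,"wy":0,"wz":0},{"dx":-0.027,"dy":-0.013,"dz":0.01,"wx":0.02,"wy":0,"wz":0},{"dx":-0.027,"dy":-0.012,"dz":0.011,"wx":0.02,"wy":0,"wz":0},{"dx":-0.002,"dy":-0.016,"dz":0.011,"wx":0.11,"wy":0,"wz":0},{"dx":-0.001,"dy":-0.014,"dz":0.012,"wx":0.1,"wy":0,"wz":0},{"dx":-0.002,"dy":-0.013,"dz":0.014,"wx":0.11,"wy":0,"wz":0},{"dx":-0.001,"dy":-0.011,"dz":0.015,"wx":0.1,"wy":-0.01,"wz":0}]
[{"dx":-0.002,"dy":-0.01,"dz":0.016,"wx":0.11,"wy":0,"wz":0},{"dx":-0.001,"dy":-0.008,"dz":0.017,"wx":0.11,"wy":0,"wz":0},{"dx":-0.001,"dy":-0.006,"dz":0.018,"wx":0.1,"wy":0,"wz":0},{"dx":-0.002,"dy":-0.004,"dz":0.018,"wx":0.11,"wy":0,"wz":0},{"dx":-0.001,"dy":-0.003,"dz":0.019,"wx":0.1,"wy":0,"wz":0},{"dx":-0.001,"dy":0,"dz":0.019,"wx":0.11,"wy":0,"wz":0},{"dx":-0.002,"dy":0.002,"dz":0.019,"wx":0.11,"wy":0,"wz":-0.01},{"dx":-0.001,"dy":0.004,"dz":0.018,"wx":0.1,"wy":0,"wz":0}]
[{"dx":-0.002,"dy":0.005,"dz":0.018,"wx":0.11,"wy":0,"wz":0},{"dx":-0.001,"dy":0.008,"dz":0.018,"wx":0.1,"wy":0,"wz":0}]
18 rows; end [0.6102 0.0597 0.38  ] yaw -4.8
```

```bash
python3 -m handwheel '[{"dx":-0.027,"dy":-0.013,"dz":0.01,"wx":0.02,"wy":0,"wz":0},{"dx":-0.027,"dy":-0.013,"dz":0.01,"wx":0.03,"wy":0,"wz":0},{"dx":-0.027,"dy":-0.013,"dz":0.01,"wx":0.02,"wy":0,"wz":0},{"dx":-0.027,"dy":-0.012,"dz":0.011,"wx":0.02,"wy":0,"wz":0},{"dx":-0.002,"dy":-0.016,"dz":0.011,"wx":0.11,"wy":0,"wz":0},{"dx":-0.001,"dy":-0.014,"dz":0.012,"wx":0.1,"wy":0,"wz":0},{"dx":-0.002,"dy":-0.013,"dz":0.014,"wx":0.11,"wy":0,"wz":0},{"dx":-0.001,"dy":-0.011,"dz":0.015,"wx":0.1,"wy":0,"wz":0}]' >/dev/null
python3 -m handwheel '[{"dx":-0.002,"dy":-0.01,"dz":0.016,"wx":0.11,"wy":0,"wz":0},{"dx":-0.001,"dy":-0.008,"dz":0.017,"wx":0.11,"wy":0,"wz":0},{"dx":-0.001,"dy":-0.006,"dz":0.018,"wx":0.1,"wy":0,"wz":0},{"dx":-0.002,"dy":-0.004,"dz":0.018,"wx":0.11,"wy":0,"wz":0},{"dx":-0.001,"dy":-0.003,"dz":0.019,"wx":0.1,"wy":0,"wz":0},{"dx":-0.001,"dy":0,"dz":0.019,"wx":0.11,"wy":0,"wz":0},{"dx":-0.002,"dy":0.002,"dz":0.019,"wx":0.11,"wy":0,"wz":0},{"dx":-0.001,"dy":0.004,"dz":0.018,"wx":0.1,"wy":0,"wz":0}]' >/dev/null
python3 -m handwheel '[{"dx":-0.002,"dy":0.005,"dz":0.018,"wx":0.11,"wy":0,"wz":0},{"dx":-0.001,"dy":0.008,"dz":0.018,"wx":0.1,"wy":0,"wz":0},{"dx":0,"dy":0,"dz":0,"wx":0,"wy":0,"wz":0},{"dx":0,"dy":0,"dz":0,"wx":0,"wy":0,"wz":0}]'
python3 -c "
from h import *
P,im,d=shot('wrist','w12')"
```

```text
clock: 14.45
eef_pos: [0.6091, 0.0573, 0.375]
ee_rot: [[-0.001, 0.996, -0.084], [-0.001, -0.084, -0.996], [-1.0, -0.001, 0.001]]
contact_force: [0.1, -0.1, -0.0]
gripper_width: 0.0853
t 14.45 p [0.6091 0.0573 0.375 ] yaw -4.82 xz [-0.001 -0.001 -1.   ] F [ 0.1 -0.1 -0. ] w 0.0853 j [ 0.2   0.36 -0.52  1.41  0.18  1.41 -0.41]
```

View pics/w12.png

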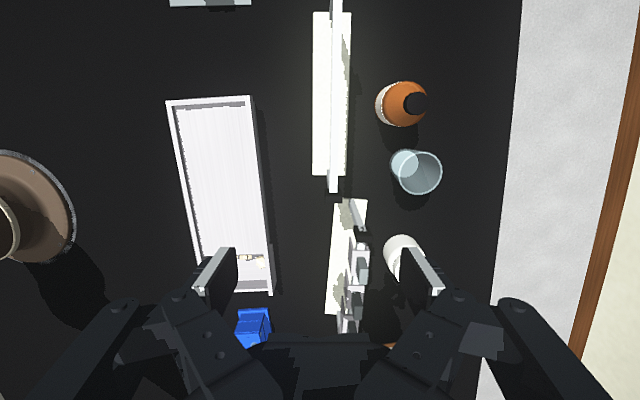

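```bash
python3 -m handwheel '[{"dx":0,"dy":0,"dz":0.035,"wx":0,"wy":0,"wz":0},{"dx":0,"dy":0,"dz":0.04,"wx":0,"wy":0,"wz":0},{"dx":0,"dy":0,"dz":0.04,"wx":0,"wy":0,"wz":0},{"dx":0,"dy":0,"dz":0.04,"wx":0,"wy":0,"wz":0},{"dx":0,"dy":0,"dz":0.035,"wx":0,"wy":0,"wz":0},{"dx":0,"dy":0,"dz":0,"wx":0,"wy":0,"wz":0},{"dx":0,"dy":0,"dz":0,"wx":0,"wy":0,"wz":0},{"dx":0,"dy":0,"dz":0,"wx":0,"wy":0,"wz":0}]'
python3 -c "
from h import *
P,im,d=shot('wrist','w13')"
```

```text
clock: 15.17
eef_pos: [0.5933, -0.129, 0.3761]
ee_rot: [[0.001, 0.997, -0.08], [0.001, -0.08, -0.997], [-1.0, 0.001, -0.001]]
contact_force: [0.2, 1.0, -1.2]
gripper_width: 0.0856
t 15.17 p [ 0.5933 -0.129   0.3761] yaw -4.6 xz [ 0.001  0.001 -1.   ] F [ 0.2  1.  -1.2] w 0.0856 j [ 0.47  0.34 -0.46  1.43  0.15  1.41 -0.07]
```

View pics/w13.png

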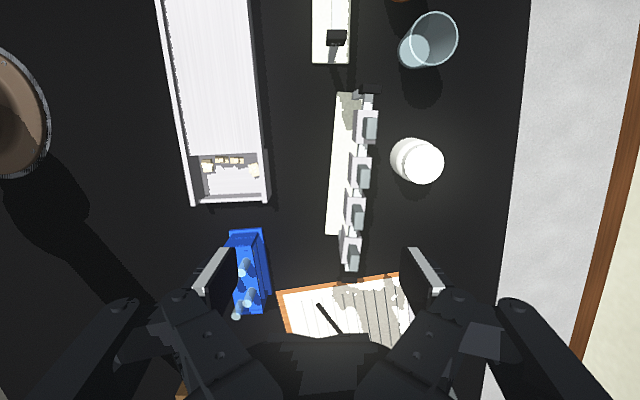

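Run:
```python
from h import *
from rig import r
def top(C,z0,z1,x0,x1,y0,y1,dm,amin=6):
    m=(C[...,2]>z0)&(C[...,2]<z1)&(C[...,0]>x0)&(C[...,0]<x1)&(C[...,1]>y0)&(C[...,1]<y1)&(dm>0)
    return comps(m,(0,640,0,400),amin)
for tag in ('w13','w12','top0'):
    if tag=='top0': P=r.camera_params('top');im=np.load('top0_i.npy');d=np.load('top0_d.npy')
    else: P,im,d=load(tag)
    C=cloud(P,d)
    print(tag,'tabs')
    for c in top(C,.178,.2,.55,.72,-.33,.02,d):
        print(rect(C[c][:,:2]),c.sum(),np.round(np.median(C[c],0)*1000,1))
    print('barB/stops')
    for c in top(C,.14,.158,.55,.72,-.02,.32,d,15): print('bar',rect(C[c][:,:2]),c.sum(),round(np.median(C[c][:,2]),4))
    for c in top(C,.159,.175,.55,.72,-.36,.32,d,3): print('stop',rect(C[c][:,:2]),c.sum(),im[c].mean())
v,u=np.mgrid[0:1,0:1]
P,im,d=load('w13');cv2.imwrite('pics/w13c.png',cv2.resize(im[0:290,300:400,::-1],None,fx=2.6,fy=2,interpolation=cv2.INTER_CUBIC))
cv2.imwrite('pics/w13c.png',cv2.resize(im[75:285,310:400,::-1],None,fx=2.8,fy=2.8,interpolation=cv2.INTER_CUBIC))
P,im,d=load('w12');cv2.imwrite('pics/w12c.png',cv2.resize(im[0:205,300:380,::-1],None,fx=2.8,fy=2.8,interpolation=cv2.INTER_CUBIC))
```

```text
w13 tabs
[656.8 -78.3  23.2  12.4  84.1] 264 [655.7 -77.8 186.9]
[ 647.5 -134.5   24.    12.    83.7] 221 [ 647.1 -133.   186.9]
[ 639.1 -184.8   23.8   10.8   83.1] 194 [ 638.5 -183.   186.4]
[ 630.4 -242.9   24.7   12.    80. ] 191 [ 630.1 -240.4  186.5]
barB/stops
bar [628.2  46.3  29.5  10.1  84.8] 280 0.1492
bar [625.8  18.5  21.1   1.1  -4.7] 64 0.1488
stop [626.1  22.9  21.8  10.9  -4.7] 236 65.4138418079096
stop [662.7 -34.6  22.2  10.2  -8.2] 197 47.63113367174281
stop [651.2 -77.2  23.4   1.8  80.5] 46 107.68115942028986
stop [659.2 -66.3   6.    0.   -6. ] 5 139.66666666666666
stop [ 646.6 -123.6   12.1    4.8   25.5] 35 114.68571428571428
stop [ 642.3 -138.9   13.4    0.7   86.4] 22 94.63636363636364
stop [ 635.9 -182.    23.3    9.3   54.2] 61 106.68852459016394
stop [ 626.5 -239.1   24.     9.8   52.3] 77 123.61904761904762
stop [ 624.8 -281.4   21.9   10.7   -9.2] 132 59.86363636363637
w12 tabs
[656.6 -77.2  24.4  12.3  85.7] 188 [656.2 -74.7 186.7]
[ 647.9 -132.9   23.9   12.1   85.1] 165 [ 647.3 -130.2  186.7]
barB/stops
bar [634.7 136.7 220.4  21.8  86.1] 1727 0.149
[... 480 characters left out ...]
9 -183.4  186.7]
[ 631.2 -241.5   23.4   11.7   80.4] 46 [ 630.7 -240.9  186. ]
barB/stops
bar [640.6 153.  246.8  20.1  86.2] 363 0.1498
stop [662.8 -33.   21.2   9.7  -9.5] 32 62.135416666666664
stop [6.497e+02 2.734e+02 1.930e+01 8.300e+00 4.000e-01] 30 41.27777777777778
stop [652.2 -71.   15.5   2.2  76.3] 7 130.04761904761904
stop [ 644.5 -119.6    7.6    6.    33. ] 6 161.88888888888889
stop [ 641.7 -139.6   10.     1.2   83.2] 5 144.6
stop [ 631.2 -235.4   18.3   11.9   25.2] 13 143.07692307692307
stop [625.8  25.1  20.4   8.8  -9.4] 29 70.2183908045977
stop [ 625.2 -280.1   22.5   11.7  -13.2] 37 37.04504504504504
stop [ 6.330e+02 -1.859e+02  7.200e+00  6.000e-01  8.620e+01] 4 122.25
```

View pics/w13c.png

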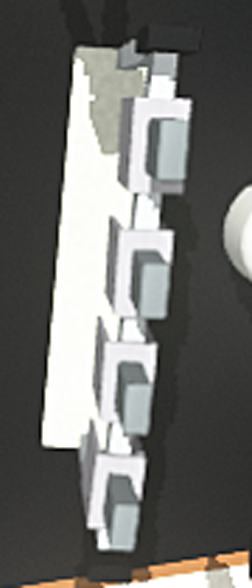

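View pics/w12c.png

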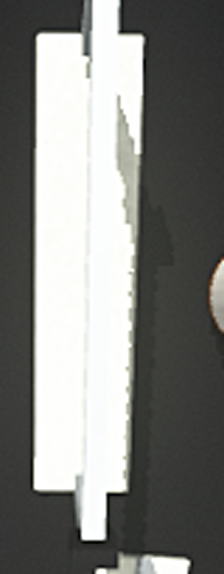

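Run:
```python
from h import *
plan([(.6566,-.0775,.25,-8.7),(.6566,-.0775,.177,-8.7,4)],q=.0005)
```

```text
[{"dx":0.0255,"dy":0.012,"dz":-0.011,"wx":0.015,"wy":-0.001,"wz":-0.001},{"dx":0.025,"dy":0.0115,"dz":-0.0115,"wx":0.014,"wy":0,"wz":0},{"dx":0.0255,"dy":0.0115,"dz":-0.0115,"wx":0.015,"wy":0,"wz":0},{"dx":0.025,"dy":0.011,"dz":-0.0115,"wx":0.014,"wy":0,"wz":0},{"dx":0.0255,"dy":0.0115,"dz":-0.012,"wx":0.015,"wy":0,"wz":0},{"dx":0.018,"dy":0,"dz":0,"wx":0,"wy":0,"wz":0},{"dx":0.0185,"dy":0,"dz":0,"wx":0,"wy":0,"wz":0},{"dx":0.018,"dy":0,"dz":0,"wx":0,"wy":0,"wz":0}]
[{"dx":0.0185,"dy":0,"dz":0.0005,"wx":0,"wy":0,"wz":0}]
9 rows; end [ 0.6567 -0.0778  0.1768] yaw -8.7
```

```bash
python3 -m handwheel '[{"dx":0.0255,"dy":0.012,"dz":-0.011,"wx":0.015,"wy":0,"wz":0},{"dx":0.025,"dy":0.0115,"dz":-0.0115,"wx":0.014,"wy":0,"wz":0},{"dx":0.0255,"dy":0.0115,"dz":-0.0115,"wx":0.015,"wy":0,"wz":0},{"dx":0.025,"dy":0.011,"dz":-0.0115,"wx":0.014,"wy":0,"wz":0},{"dx":0.0255,"dy":0.0115,"dz":-0.012,"wx":0.015,"wy":0,"wz":0},{"dx":0,"dy":0,"dz":0,"wx":0,"wy":0,"wz":0},{"dx":0,"dy":0,"dz":0,"wx":0,"wy":0,"wz":0}]' 1 60
python3 -c "
from h import *
P,im,d=shot('wrist','w14')
plan([(.6566,-.0775,.177,-8.7,5)],q=.0005)"
```

```text
clock: 15.8
eef_pos: [0.6566, -0.0767, 0.2483]
ee_rot: [[-0.002, 0.989, -0.15], [0.002, -0.15, -0.989], [-1.0, -0.003, -0.001]]
contact_force: [-0.7, 0.2, 0.6]
gripper_width: 0.0857
t 15.8 p [ 0.6566 -0.0767  0.2483] yaw -8.63 xz [-0.002  0.002 -1.   ] F [-0.7  0.2  0.6] w 0.0857 j [ 0.34  0.51 -0.44  1.48  0.22  1.2  -0.28]
[{"dx":0.0145,"dy":0,"dz":0,"wx":0,"wy":-0.001,"wz":0},{"dx":0.0145,"dy":0,"dz":0,"wx":0,"wy":0,"wz":0},{"dx":0.015,"dy":-0.0005,"dz":-0.0005,"wx":0,"wy":0,"wz":0},{"dx":0.0145,"dy":0,"dz":0,"wx":0,"wy":0,"wz":0},{"dx":0.0145,"dy":0,"dz":0,"wx":-0.001,"wy":0,"wz":0}]
5 rows; end [ 0.6566 -0.0775  0.1771] yaw -8.7
```

View pics/w14.png

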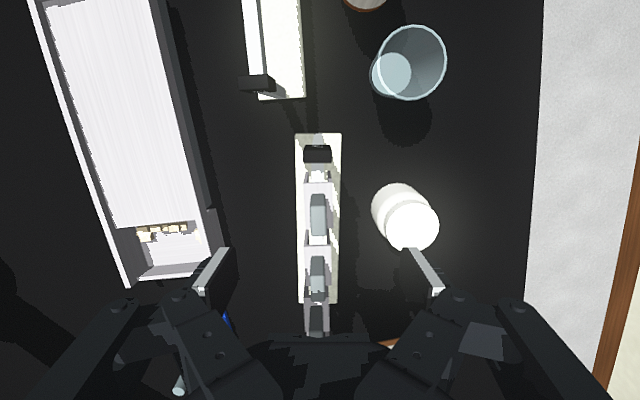

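```bash
python3 -m handwheel '[{"dx":0.0145,"dy":0,"dz":0,"wx":0,"wy":0,"wz":0},{"dx":0.0145,"dy":0,"dz":0,"wx":0,"wy":0,"wz":0},{"dx":0.015,"dy":0,"dz":0,"wx":0,"wy":0,"wz":0},{"dx":0.0145,"dy":0,"dz":0,"wx":0,"wy":0,"wz":0},{"dx":0.0145,"dy":0,"dz":0,"wx":0,"wy":0,"wz":0},{"dx":0,"dy":0,"dz":0,"wx":0,"wy":0,"wz":0},{"dx":0,"dy":0,"dz":0,"wx":0,"wy":0,"wz":0}]'
python3 -m handwheel '[{"dx":0,"dy":0,"dz":0,"wx":0,"wy":0,"wz":0},{"dx":0,"dy":0,"dz":0,"wx":0,"wy":0,"wz":0},{"dx":0,"dy":0,"dz":0,"wx":0,"wy":0,"wz":0},{"dx":0,"dy":0,"dz":0,"wx":0,"wy":0,"wz":0},{"dx":0,"dy":0,"dz":0,"wx":0,"wy":0,"wz":0},{"dx":0,"dy":0,"dz":0,"wx":0,"wy":0,"wz":0},{"dx":0,"dy":0,"dz":0,"wx":0,"wy":0,"wz":0},{"dx":0,"dy":0,"dz":0,"wx":0,"wy":0,"wz":0}]' 0
python3 -c "
from h import *
P,im,d=shot('wrist','w15')"
```

```text
clock: 16.43
eef_pos: [0.6572, -0.0803, 0.1784]
ee_rot: [[0.002, 0.988, -0.155], [-0.0, -0.155, -0.988], [-1.0, 0.002, -0.0]]
contact_force: [-0.4, -0.2, 0.6]
gripper_width: 0.0852
clock: 17.1
eef_pos: [0.6573, -0.0801, 0.1773]
ee_rot: [[0.002, 0.988, -0.155], [-0.0, -0.155, -0.988], [-1.0, 0.002, -0.0]]
contact_force: [-0.4, 0.2, 2.6]
gripper_width: 0.0111
t 17.1 p [ 0.6573 -0.0801  0.1773] yaw -8.94 xz [ 0.002 -0.    -1.   ] F [-0.4  0.2  2.6] w 0.0111 j [ 0.33  0.57 -0.42  1.55  0.26  1.07 -0.31]
```

View pics/w15.png

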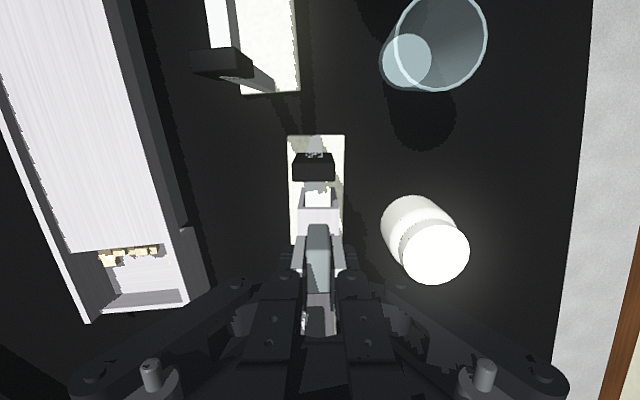

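```bash
cat >> h.py <<'E'
def SB(s,yaw=-5.3,o=(.6379,.1475)): a=np.radians(yaw);return np.array([o[0]-s*np.sin(a),o[1]+s*np.cos(a)])
E
python3 - <<'E'
from h import *
b=SB(.084-.0025);print(b)
plan([(.6573,-.0801,.265,-8.9),(*b,.265,-5.3),(*b,.225,-5.3)],q=.0005)
E
```

```text
[0.6454282  0.22865156]
[{"dx":-0.0295,"dy":0,"dz":0,"wx":0,"wy":0,"wz":-0.001},{"dx":-0.029,"dy":0,"dz":0,"wx":0,"wy":0,"wz":0},{"dx":-0.0295,"dy":0,"dz":0,"wx":-0.001,"wy":0,"wz":0},{"dx":0,"dy":-0.0065,"dz":-0.0335,"wx":-0.007,"wy":0,"wz":0},{"dx":0,"dy":-0.0065,"dz":-0.034,"wx":-0.007,"wy":0,"wz":0},{"dx":0,"dy":-0.006,"dz":-0.0335,"wx":-0.007,"wy":0,"wz":0},{"dx":0,"dy":-0.006,"dz":-0.034,"wx":-0.007,"wy":0,"wz":0},{"dx":0,"dy":-0.0055,"dz":-0.034,"wx":-0.007,"wy":0,"wz":0}]
[{"dx":0,"dy":-0.0055,"dz":-0.034,"wx":-0.007,"wy":0,"wz":0},{"dx":0,"dy":-0.005,"dz":-0.034,"wx":-0.007,"wy":0,"wz":0},{"dx":0,"dy":-0.005,"dz":-0.0335,"wx":-0.007,"wy":0,"wz":0},{"dx":0.0005,"dy":-0.005,"dz":-0.034,"wx":-0.007,"wy":0,"wz":0},{"dx":0.02,"dy":0,"dz":0,"wx":0,"wy":0,"wz":0},{"dx":0.02,"dy":0,"dz":0,"wx":0,"wy":0,"wz":0}]
14 rows; end [0.6452 0.2284 0.2248] yaw -5.3
```

```bash
python3 -m handwheel '[{"dx":-0.0295,"dy":0,"dz":0,"wx":0,"wy":0,"wz":0},{"dx":-0.029,"dy":0,"dz":0,"wx":0,"wy":0,"wz":0},{"dx":-0.0295,"dy":0,"dz":0,"wx":-0.001,"wy":0,"wz":0},{"dx":0,"dy":0,"dz":0,"wx":0,"wy":0,"wz":0},{"dx":0,"dy":-0.0065,"dz":-0.0335,"wx":-0.007,"wy":0,"wz":0},{"dx":0,"dy":-0.0065,"dz":-0.034,"wx":-0.007,"wy":0,"wz":0},{"dx":0,"dy":-0.006,"dz":-0.0335,"wx":-0.007,"wy":0,"wz":0},{"dx":0,"dy":-0.006,"dz":-0.034,"wx":-0.007,"wy":0,"wz":0}]'
python3 -m handwheel '[{"dx":0,"dy":-0.0055,"dz":-0.034,"wx":-0.007,"wy":0,"wz":0},{"dx":0,"dy":-0.0055,"dz":-0.034,"wx":-0.007,"wy":0,"wz":0},{"dx":0,"dy":-0.005,"dz":-0.034,"wx":-0.007,"wy":0,"wz":0},{"dx":0,"dy":-0.005,"dz":-0.0335,"wx":-0.007,"wy":0,"wz":0},{"dx":0.0005,"dy":-0.005,"dz":-0.034,"wx":-0.007,"wy":0,"wz":0},{"dx":0,"dy":0,"dz":0,"wx":0,"wy":0,"wz":0},{"dx":0,"dy":0,"dz":0,"wx":0,"wy":0,"wz":0},{"dx":0,"dy":0,"dz":0,"wx":0,"wy":0,"wz":0}]'
python3 -c "
from h import *
P,im,d=shot('wrist','w16')
b=SB(.084-.0025)
plan([(*b,.205,-5.3)],q=.0005)"
```

```text
clock: 17.82
eef_pos: [0.6513, 0.0583, 0.2646]
ee_rot: [[0.001, 0.992, -0.127], [-0.0, -0.127, -0.992], [-1.0, 0.001, -0.0]]
contact_force: [0.6, 0.6, -1.3]
gripper_width: 0.0108
clock: 18.48
eef_pos: [0.6449, 0.2282, 0.2638]
ee_rot: [[0.0, 0.996, -0.091], [-0.001, -0.091, -0.996], [-1.0, 0.0, 0.001]]
contact_force: [-0.2, 0.0, -0.3]
gripper_width: 0.0107
t 18.48 p [0.6449 0.2282 0.2638] yaw -5.25 xz [ 0.    -0.001 -1.   ] F [-0.2  0.  -0.3] w 0.0107 j [-0.09  0.55 -0.5   1.39  0.27  1.27 -0.7 ]
[{"dx":0.0295,"dy":0,"dz":-0.001,"wx":0,"wy":0.001,"wz":-0.001},{"dx":0.0295,"dy":0,"dz":-0.0005,"wx":-0.001,"wy":0,"wz":0}]
2 rows; end [0.6454 0.2287 0.2049] yaw -5.3
```

View pics/w16.png

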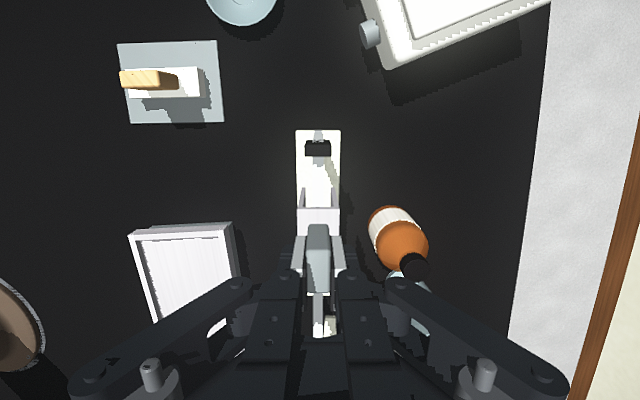

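Run:
```python
from h import *
P,im,d=load('w16');C=cloud(P,d)
def top(z0,z1,y0,y1,amin=6):
    m=(C[...,2]>z0)&(C[...,2]<z1)&(C[...,0]>.6)&(C[...,0]<.7)&(C[...,1]>y0)&(C[...,1]<y1)&(d>0)
    return comps(m,(0,640,0,400),amin)
for c in top(.159,.175,.2,.33): print('stop',rect(C[c][:,:2]),c.sum())
for c in top(.142,.156,.2,.33): print('bar',rect(C[c][:,:2]),c.sum())
for c in top(.225,.26,.18,.33): print('bridge',rect(C[c][:,:2]),c.sum(),np.median(C[c][:,2]))
for c in top(.262,.29,.18,.33): print('tab',rect(C[c][:,:2]),c.sum(),np.median(C[c][:,2]))
```

```text
stop [649.8 272.1  20.8   9.5  -5.4] 350
bar [ 6.503e+02  2.767e+02  2.040e+01  3.000e-01 -5.400e+00] 41
bar [647.2 242.   45.    9.   84.6] 550
bridge [646.9 241.6  37.6  16.7  -5.1] 1640 0.2400970075457331
tab [645.8 229.2  38.2  27.2  -5.5] 3058 0.27367558614771037
tab [622.5 236.1   6.    1.3  -5.9] 48 0.28863297807680677
tab [669.9 231.6   6.1   1.6  -6.7] 51 0.2887453533476338
```

```bash
python3 -m handwheel '[{"dx":0.02,"dy":0.0005,"dz":-0.0005,"wx":0,"wy":0,"wz":0},{"dx":0.02,"dy":0.0005,"dz":0,"wx":0,"wy":0,"wz":0},{"dx":0.02,"dy":0,"dz":0,"wx":0,"wy":0,"wz":0},{"dx":0.01,"dy":0,"dz":0,"wx":0,"wy":0,"wz":0},{"dx":0.008,"dy":0,"dz":0,"wx":0,"wy":0,"wz":0},{"dx":0.006,"dy":0,"dz":0,"wx":0,"wy":0,"wz":0},{"dx":0,"dy":0,"dz":0,"wx":0,"wy":0,"wz":0},{"dx":0,"dy":0,"dz":0,"wx":0,"wy":0,"wz":0}]'
python3 -c "
from h import *
P,im,d=shot('wrist','w17')"
```

```text
clock: 19.2
eef_pos: [0.6465, 0.2288, 0.1811]
ee_rot: [[0.002, 0.996, -0.092], [0.0, -0.092, -0.996], [-1.0, 0.002, -0.0]]
contact_force: [0.9, -0.1, -1.5]
gripper_width: 0.0108
t 19.2 p [0.6465 0.2288 0.1811] yaw -5.29 xz [ 0.002  0.    -1.   ] F [ 0.9 -0.1 -1.5] w 0.0108 j [-0.1   0.62 -0.48  1.48  0.31  1.11 -0.73]
```

View pics/w17.png

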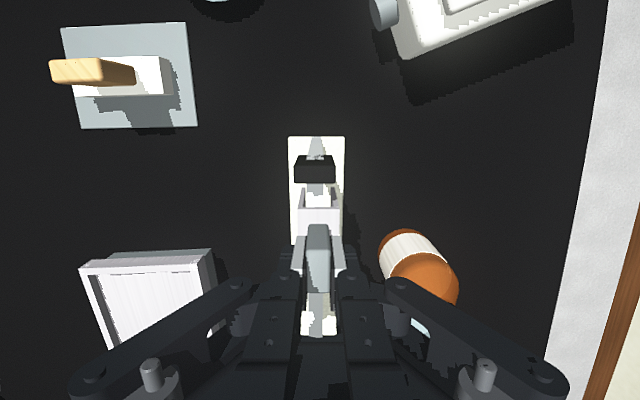

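```bash
python3 -m handwheel '[{"dx":0.002,"dy":0,"dz":0,"wx":0,"wy":0,"wz":0},{"dx":0.0015,"dy":0,"dz":0,"wx":0,"wy":0,"wz":0},{"dx":0,"dy":0,"dz":0,"wx":0,"wy":0,"wz":0},{"dx":0,"dy":0,"dz":0,"wx":0,"wy":0,"wz":0}]'
python3 -m handwheel '[{"dx":0,"dy":0,"dz":0,"wx":0,"wy":0,"wz":0},{"dx":0,"dy":0,"dz":0,"wx":0,"wy":0,"wz":0},{"dx":0,"dy":0,"dz":0,"wx":0,"wy":0,"wz":0},{"dx":0,"dy":0,"dz":0,"wx":0,"wy":0,"wz":0},{"dx":0,"dy":0,"dz":0,"wx":0,"wy":0,"wz":0},{"dx":0,"dy":0,"dz":0,"wx":0,"wy":0,"wz":0}]' 1
python3 -m handwheel '[{"dx":-0.02,"dy":0,"dz":0,"wx":0,"wy":0,"wz":0},{"dx":-0.03,"dy":0,"dz":0,"wx":0,"wy":0,"wz":0},{"dx":-0.035,"dy":0,"dz":0,"wx":0,"wy":0,"wz":0},{"dx":0,"dy":0,"dz":0,"wx":0,"wy":0,"wz":0},{"dx":0,"dy":0,"dz":0,"wx":0,"wy":0,"wz":0},{"dx":0,"dy":0,"dz":0,"wx":0,"wy":0,"wz":0}]'
python3 -c "
from h import *
P,im,d=shot('wrist','w18')
plan([(.6475,-.1335,.25,-8.7)],q=.0005)"
```

```text
clock: 19.58
eef_pos: [0.6463, 0.229, 0.1773]
ee_rot: [[0.002, 0.996, -0.092], [0.0, -0.092, -0.996], [-1.0, 0.002, -0.0]]
contact_force: [0.6, -0.1, -0.3]
gripper_width: 0.0109
clock: 20.08
eef_pos: [0.6461, 0.2289, 0.177]
ee_rot: [[0.001, 0.996, -0.092], [0.0, -0.092, -0.996], [-1.0, 0.001, -0.0]]
contact_force: [-0.6, 0.4, 0.3]
gripper_width: 0.0819
clock: 20.58
eef_pos: [0.6459, 0.2287, 0.2617]
ee_rot: [[0.001, 0.996, -0.092], [-0.0, -0.092, -0.996], [-1.0, 0.001, 0.0]]
contact_force: [-0.9, -0.5, -0.1]
gripper_width: 0.0853
t 20.58 p [0.6459 0.2287 0.2617] yaw -5.27 xz [ 0.001 -0.    -1.   ] F [-0.9 -0.5 -0.1] w 0.0853 j [-0.09  0.56 -0.5   1.39  0.27  1.26 -0.7 ]
[{"dx":0.001,"dy":0.003,"dz":0.033,"wx":0.005,"wy":0.001,"wz":0},{"dx":0.001,"dy":0.0035,"dz":0.0325,"wx":0.006,"wy":0,"wz":0},{"dx":0.001,"dy":0.0035,"dz":0.0325,"wx":0.005,"wy":0,"wz":0},{"dx":0.001,"dy":0.004,"dz":0.033,"wx":0.006,"wy":0,"wz":0},{"dx":0.001,"dy":0.004,"dz":0.0325,"wx":0.005,"wy":0,"wz":0},{"dx":0.001,"dy":0.004,"dz":0.033,"wx":0.006,"wy":0,"wz":0},{"dx":0.001,"dy":0.004,"dz":0.0325,"wx":0.005,"wy":0,"wz":0},{"dx":0.001,"dy":0.0045,"dz":0.0325,"wx":0.006,"wy":0,"wz":0}]
[{"dx":0.001,"dy":0.0045,"dz":0.0325,"wx":0.005,"wy":0,"wz":0},{"dx":0.001,"dy":0.005,"dz":0.0325,"wx":0.005,"wy":0,"wz":0},{"dx":0.001,"dy":0.005,"dz":0.0325,"wx":0.006,"wy":0,"wz":0}]
11 rows; end [ 0.6476 -0.1333  0.2498] yaw -8.7
```

View pics/w18.png

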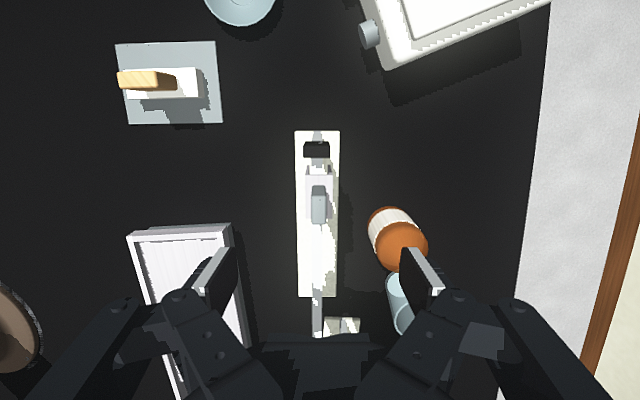

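```bash
python3 -m handwheel '[{"dx":0.001,"dy":0.003,"dz":0.033,"wx":0.005,"wy":0,"wz":0},{"dx":0.001,"dy":0.0035,"dz":0.0325,"wx":0.006,"wy":0,"wz":0},{"dx":0.001,"dy":0.0035,"dz":0.0325,"wx":0.005,"wy":0,"wz":0},{"dx":0.001,"dy":0.004,"dz":0.033,"wx":0.006,"wy":0,"wz":0},{"dx":0.001,"dy":0.004,"dz":0.0325,"wx":0.005,"wy":0,"wz":0},{"dx":0.001,"dy":0.004,"dz":0.033,"wx":0.006,"wy":0,"wz":0},{"dx":0.001,"dy":0.004,"dz":0.0325,"wx":0.005,"wy":0,"wz":0},{"dx":0.001,"dy":0.0045,"dz":0.0325,"wx":0.006,"wy":0,"wz":0}]' >/dev/null
python3 -m handwheel '[{"dx":0.001,"dy":0.0045,"dz":0.0325,"wx":0.005,"wy":0,"wz":0},{"dx":0.001,"dy":0.005,"dz":0.0325,"wx":0.005,"wy":0,"wz":0},{"dx":0.001,"dy":0.005,"dz":0.0325,"wx":0.006,"wy":0,"wz":0},{"dx":0,"dy":0,"dz":0,"wx":0,"wy":0,"wz":0},{"dx":0,"dy":0,"dz":0,"wx":0,"wy":0,"wz":0},{"dx":0,"dy":0,"dz":0,"wx":0,"wy":0,"wz":0}]'
python3 -c "
from h import *
P,im,d=shot('wrist','w19')
C=cloud(P,d)
m=(C[...,2]>.18)&(C[...,2]<.2)&(C[...,0]>.6)&(C[...,0]<.7)&(d>0)
for c in comps(m,(0,640,0,400),20): print(rect(C[c][:,:2]),c.sum())
plan([(.6475,-.1335,.177,-8.7,5)],q=.0005)"
```

```text
clock: 21.8
eef_pos: [0.6475, -0.1324, 0.2497]
ee_rot: [[-0.001, 0.988, -0.151], [0.001, -0.151, -0.988], [-1.0, -0.001, -0.001]]
contact_force: [1.0, 0.6, 0.5]
gripper_width: 0.0856
t 21.8 p [ 0.6475 -0.1324  0.2497] yaw -8.71 xz [-0.001  0.001 -1.   ] F [1.  0.6 0.5] w 0.0856 j [ 0.42  0.51 -0.43  1.48  0.22  1.2  -0.19]
[ 648.2 -133.8   23.4   11.6   81.5] 520
[ 639.1 -185.8   25.5   11.8   81.5] 458
[ 632.5 -234.4   11.     8.8   -9.3] 155
[{"dx":0.0145,"dy":0,"dz":0.0005,"wx":0,"wy":-0.001,"wz":0.001},{"dx":0.0145,"dy":0,"dz":0.0005,"wx":0.001,"wy":0,"wz":0},{"dx":0.015,"dy":0,"dz":0.0005,"wx":0,"wy":0,"wz":0},{"dx":0.0145,"dy":0,"dz":0,"wx":0,"wy":0,"wz":0},{"dx":0.0145,"dy":0,"dz":0.0005,"wx":0,"wy":0,"wz":0}]
5 rows; end [ 0.6475 -0.1334  0.1771] yaw -8.7
```

View pics/w19.png

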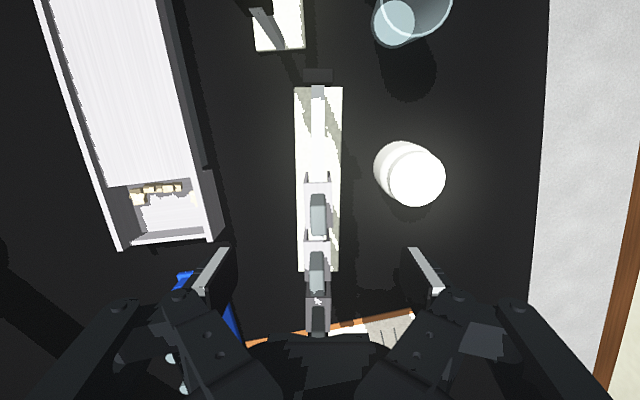

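```bash
python3 -m handwheel '[{"dx":0.0145,"dy":0,"dz":0.0005,"wx":0,"wy":0,"wz":0},{"dx":0.0145,"dy":0,"dz":0,"wx":0,"wy":0,"wz":0},{"dx":0.015,"dy":0,"dz":0,"wx":0,"wy":0,"wz":0},{"dx":0.0145,"dy":0,"dz":0,"wx":0,"wy":0,"wz":0},{"dx":0.0145,"dy":0,"dz":0,"wx":0,"wy":0,"wz":0},{"dx":0,"dy":0,"dz":0,"wx":0,"wy":0,"wz":0},{"dx":0,"dy":0,"dz":0,"wx":0,"wy":0,"wz":0}]'
python3 -m handwheel '[{"dx":0,"dy":0,"dz":0,"wx":0,"wy":0,"wz":0},{"dx":0,"dy":0,"dz":0,"wx":0,"wy":0,"wz":0},{"dx":0,"dy":0,"dz":0,"wx":0,"wy":0,"wz":0},{"dx":0,"dy":0,"dz":0,"wx":0,"wy":0,"wz":0},{"dx":0,"dy":0,"dz":0,"wx":0,"wy":0,"wz":0},{"dx":0,"dy":0,"dz":0,"wx":0,"wy":0,"wz":0},{"dx":0,"dy":0,"dz":0,"wx":0,"wy":0,"wz":0},{"dx":0,"dy":0,"dz":0,"wx":0,"wy":0,"wz":0}]' 0
sed -i 's/yaw=-5.3,o=(.6379,.1475)/yaw=-5.4,o=(.6381,.1476)/' h.py
python3 -c "
from h import *
st()
from rig import r
p=np.array(r.state()['eef_pos']);b=SB(.028+p[1]+.1337);print(b)
plan([(p[0],p[1],.265,-8.8),(*b,.265,-5.4)],q=.0005)"
```

```text
clock: 22.43
eef_pos: [0.6477, -0.1317, 0.1773]
ee_rot: [[-0.001, 0.989, -0.149], [0.001, -0.149, -0.989], [-1.0, -0.001, -0.001]]
contact_force: [0.1, -0.8, 0.2]
gripper_width: 0.0853
clock: 23.1
eef_pos: [0.6482, -0.1336, 0.1784]
ee_rot: [[0.002, 0.988, -0.152], [-0.0, -0.152, -0.988], [-1.0, 0.002, -0.0]]
contact_force: [0.3, -0.5, 3.2]
gripper_width: 0.0109
t 23.1 p [ 0.6482 -0.1336  0.1784] yaw -8.72 xz [ 0.002 -0.    -1.   ] F [ 0.3 -0.5  3.2] w 0.0109 j [ 0.41  0.57 -0.42  1.55  0.25  1.07 -0.22]
[0.64074582 0.1755898 ]
[{"dx":-0.029,"dy":0,"dz":0,"wx":0,"wy":0,"wz":-0.002},{"dx":-0.029,"dy":0,"dz":0,"wx":0.001,"wy":0,"wz":0},{"dx":-0.0285,"dy":0,"dz":0,"wx":0,"wy":0,"wz":0},{"dx":0,"dy":-0.006,"dz":-0.034,"wx":-0.007,"wy":0,"wz":0},{"dx":0,"dy":-0.006,"dz":-0.0335,"wx":-0.006,"wy":0,"wz":0},{"dx":0,"dy":-0.0055,"dz":-0.034,"wx":-0.007,"wy":0,"wz":0},{"dx":0,"dy":-0.0055,"dz":-0.034,"wx":-0.006,"wy":0,"wz":0},{"dx":0,"dy":-0.005,"dz":-0.034,"wx":-0.007,"wy":0,"wz":0}]
[{"dx":0,"dy":-0.005,"dz":-0.034,"wx":-0.006,"wy":0,"wz":0},{"dx":0,"dy":-0.0045,"dz":-0.034,"wx":-0.007,"wy":0,"wz":0},{"dx":0,"dy":-0.0045,"dz":-0.034,"wx":-0.006,"wy":0,"wz":0},{"dx":0,"dy":-0.0045,"dz":-0.034,"wx":-0.007,"wy":0,"wz":0}]
12 rows; end [0.6408 0.1754 0.2649] yaw -5.4
```

```bash
python3 -m handwheel '[{"dx":-0.029,"dy":0,"dz":0,"wx":0,"wy":0,"wz":0},{"dx":-0.029,"dy":0,"dz":0,"wx":0.001,"wy":0,"wz":0},{"dx":-0.0285,"dy":0,"dz":0,"wx":0,"wy":0,"wz":0},{"dx":0,"dy":0,"dz":0,"wx":0,"wy":0,"wz":0},{"dx":0,"dy":-0.006,"dz":-0.034,"wx":-0.007,"wy":0,"wz":0},{"dx":0,"dy":-0.006,"dz":-0.0335,"wx":-0.006,"wy":0,"wz":0},{"dx":0,"dy":-0.0055,"dz":-0.034,"wx":-0.007,"wy":0,"wz":0},{"dx":0,"dy":-0.0055,"dz":-0.034,"wx":-0.006,"wy":0,"wz":0}]' > /dev/null
python3 -m handwheel '[{"dx":0,"dy":-0.005,"dz":-0.034,"wx":-0.007,"wy":0,"wz":0},{"dx":0,"dy":-0.005,"dz":-0.034,"wx":-0.006,"wy":0,"wz":0},{"dx":0,"dy":-0.0045,"dz":-0.034,"wx":-0.007,"wy":0,"wz":0},{"dx":0,"dy":-0.0045,"dz":-0.034,"wx":-0.006,"wy":0,"wz":0},{"dx":0,"dy":-0.0045,"dz":-0.034,"wx":-0.007,"wy":0,"wz":0},{"dx":0,"dy":0,"dz":0,"wx":0,"wy":0,"wz":0},{"dx":0,"dy":0,"dz":0,"wx":0,"wy":0,"wz":0},{"dx":0,"dy":0,"dz":0,"wx":0,"wy":0,"wz":0}]'
python3 -c "
from h import *
P,im,d=shot('wrist','w20')
C=cloud(P,d)
m=(C[...,2]>.18)&(C[...,2]<.2)&(C[...,0]>.6)&(C[...,0]<.7)&(d>0)
for c in comps(m,(0,640,0,400),20): print(rect(C[c][:,:2]),c.sum())
plan([(.6410,.1755,.181,-5.4,5)],q=.0005)"
```

```text
clock: 24.43
eef_pos: [0.6403, 0.1751, 0.2637]
ee_rot: [[0.0, 0.996, -0.094], [-0.001, -0.094, -0.996], [-1.0, 0.0, 0.001]]
contact_force: [1.0, -0.7, -1.1]
gripper_width: 0.011
t 24.43 p [0.6403 0.1751 0.2637] yaw -5.37 xz [ 0.    -0.001 -1.   ] F [ 1.  -0.7 -1.1] w 0.011 j [-0.01  0.52 -0.5   1.45  0.26  1.24 -0.63]
[647.9 230.6  23.2  11.6  84.3] 568
[{"dx":0.0165,"dy":0,"dz":-0.0005,"wx":0,"wy":0.001,"wz":0},{"dx":0.0165,"dy":0,"dz":0,"wx":0,"wy":0,"wz":0},{"dx":0.0165,"dy":0,"dz":-0.0005,"wx":-0.001,"wy":0,"wz":0},{"dx":0.017,"dy":0,"dz":0,"wx":0,"wy":0,"wz":0},{"dx":0.0165,"dy":0,"dz":-0.0005,"wx":0,"wy":0,"wz":0}]
5 rows; end [0.6408 0.1756 0.1808] yaw -5.4
```

View pics/w20.png

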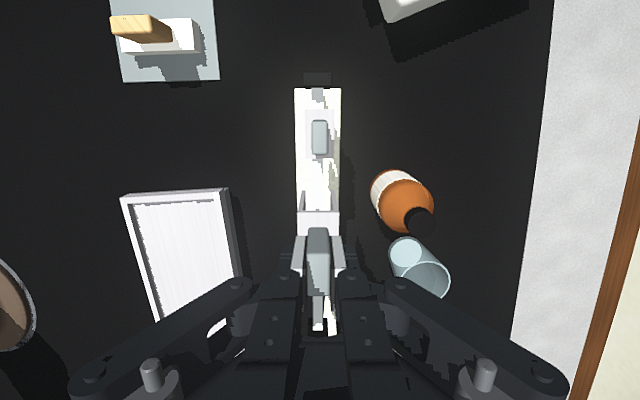

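```bash
python3 -m handwheel '[{"dx":0.0165,"dy":0.0005,"dz":-0.0005,"wx":0,"wy":0,"wz":0},{"dx":0.0165,"dy":0,"dz":0,"wx":0,"wy":0,"wz":0},{"dx":0.0165,"dy":0,"dz":0,"wx":0,"wy":0,"wz":0},{"dx":0.017,"dy":0,"dz":0,"wx":0,"wy":0,"wz":0},{"dx":0.0165,"dy":0,"dz":0,"wx":0,"wy":0,"wz":0},{"dx":0.002,"dy":0,"dz":0,"wx":0,"wy":0,"wz":0},{"dx":0.001,"dy":0,"dz":0,"wx":0,"wy":0,"wz":0},{"dx":0,"dy":0,"dz":0,"wx":0,"wy":0,"wz":0}]'
python3 -c "
from h import *
P,im,d=shot('wrist','w21')"
```

```text
clock: 25.15
eef_pos: [0.6413, 0.1743, 0.1782]
ee_rot: [[0.001, 0.995, -0.096], [-0.001, -0.096, -0.995], [-1.0, 0.001, 0.001]]
contact_force: [-0.0, -0.5, -0.6]
gripper_width: 0.011
t 25.15 p [0.6413 0.1743 0.1782] yaw -5.51 xz [ 0.001 -0.001 -1.   ] F [-0.  -0.5 -0.6] w 0.011 j [-0.02  0.59 -0.48  1.54  0.3   1.08 -0.67]
```

View pics/w21.png

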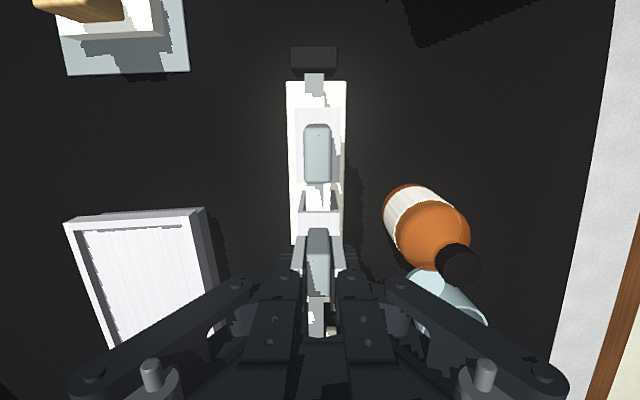

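Seated at the bar; release, rise, and go to carrier 2.

```bash
python3 -m handwheel '[{"dx":0,"dy":0,"dz":0,"wx":0,"wy":0,"wz":0},{"dx":0,"dy":0,"dz":0,"wx":0,"wy":0,"wz":0},{"dx":0,"dy":0,"dz":0,"wx":0,"wy":0,"wz":0},{"dx":0,"dy":0,"dz":0,"wx":0,"wy":0,"wz":0},{"dx":0,"dy":0,"dz":0,"wx":0,"wy":0,"wz":0},{"dx":0,"dy":0,"dz":0,"wx":0,"wy":0,"wz":0}]' 1
python3 -m handwheel '[{"dx":-0.02,"dy":0,"dz":0,"wx":0,"wy":0,"wz":0},{"dx":-0.03,"dy":0,"dz":0,"wx":0,"wy":0,"wz":0},{"dx":-0.035,"dy":0,"dz":0,"wx":0,"wy":0,"wz":0},{"dx":0,"dy":0,"dz":0,"wx":0,"wy":0,"wz":0},{"dx":0,"dy":0,"dz":0,"wx":0,"wy":0,"wz":0},{"dx":0,"dy":0,"dz":0,"wx":0,"wy":0,"wz":0}]'
python3 -c "
from h import *
P,im,d=shot('wrist','w22')
C=cloud(P,d)
m=(C[...,2]>.18)&(C[...,2]<.2)&(C[...,0]>.6)&(C[...,0]<.7)&(d>0)
for c in comps(m,(0,640,0,400),20): print(rect(C[c][:,:2]),c.sum())
plan([(.6388,-.1855,.25,-8.7)],q=.0005)"
```

```text
clock: 25.7
eef_pos: [0.6411, 0.176, 0.1786]
ee_rot: [[0.001, 0.996, -0.094], [0.0, -0.094, -0.996], [-1.0, 0.001, -0.0]]
contact_force: [-0.1, 0.5, 0.2]
gripper_width: 0.0818
clock: 26.2
eef_pos: [0.6408, 0.1758, 0.2633]
ee_rot: [[0.001, 0.996, -0.094], [-0.0, -0.094, -0.996], [-1.0, 0.001, 0.0]]
contact_force: [0.4, 0.0, 0.3]
gripper_width: 0.0857
t 26.2 p [0.6408 0.1758 0.2633] yaw -5.39 xz [ 0.001 -0.    -1.   ] F [0.4 0.  0.3] w 0.0857 j [-0.01  0.52 -0.5   1.45  0.26  1.24 -0.63]
[647.7 230.3  24.1  11.6  84.2] 578
[642.9 174.4  23.2  11.7  84.4] 463
[{"dx":0.001,"dy":0.003,"dz":0.0325,"wx":0.005,"wy":0.001,"wz":0},{"dx":0.0015,"dy":0.003,"dz":0.033,"wx":0.006,"wy":0,"wz":0},{"dx":0.001,"dy":0.0035,"dz":0.0325,"wx":0.005,"wy":0,"wz":0},{"dx":0.001,"dy":0.003,"dz":0.0325,"wx":0.005,"wy":0,"wz":0},{"dx":0.001,"dy":0.004,"dz":0.033,"wx":0.005,"wy":0,"wz":0},{"dx":0.0015,"dy":0.0035,"dz":0.0325,"wx":0.006,"wy":0,"wz":0},{"dx":0.001,"dy":0.004,"dz":0.0325,"wx":0.005,"wy":0,"wz":0},{"dx":0.001,"dy":0.004,"dz":0.0325,"wx":0.005,"wy":0,"wz":0}]
[{"dx":0.001,"dy":0.0045,"dz":0.0325,"wx":0.005,"wy":0,"wz":0},{"dx":0.001,"dy":0.0045,"dz":0.0325,"wx":0.006,"wy":0,"wz":0},{"dx":0.0015,"dy":0.0045,"dz":0.0325,"wx":0.005,"wy":0,"wz":0}]
11 rows; end [ 0.6387 -0.1853  0.2499] yaw -8.7
```

```bash
python3 -m handwheel '[{"dx":0.001,"dy":0.003,"dz":0.0325,"wx":0.005,"wy":0,"wz":0},{"dx":0.0015,"dy":0.003,"dz":0.033,"wx":0.006,"wy":0,"wz":0},{"dx":0.001,"dy":0.0035,"dz":0.0325,"wx":0.005,"wy":0,"wz":0},{"dx":0.001,"dy":0.003,"dz":0.0325,"wx":0.005,"wy":0,"wz":0},{"dx":0.001,"dy":0.004,"dz":0.033,"wx":0.005,"wy":0,"wz":0},{"dx":0.0015,"dy":0.0035,"dz":0.0325,"wx":0.006,"wy":0,"wz":0},{"dx":0.001,"dy":0.004,"dz":0.0325,"wx":0.005,"wy":0,"wz":0},{"dx":0.001,"dy":0.004,"dz":0.0325,"wx":0.005,"wy":0,"wz":0}]' >/dev/null
python3 -m handwheel '[{"dx":0.001,"dy":0.0045,"dz":0.0325,"wx":0.005,"wy":0,"wz":0},{"dx":0.001,"dy":0.0045,"dz":0.0325,"wx":0.006,"wy":0,"wz":0},{"dx":0.0015,"dy":0.0045,"dz":0.0325,"wx":0.005,"wy":0,"wz":0},{"dx":0,"dy":0,"dz":0,"wx":0,"wy":0,"wz":0},{"dx":0,"dy":0,"dz":0,"wx":0,"wy":0,"wz":0},{"dx":0,"dy":0,"dz":0,"wx":0,"wy":0,"wz":0}]'
python3 -c "
from h import *
P,im,d=shot('wrist','w23')
C=cloud(P,d)
m=(C[...,2]>.18)&(C[...,2]<.2)&(C[...,0]>.6)&(C[...,0]<.7)&(d>0)
for c in comps(m,(0,640,0,400),20): print(rect(C[c][:,:2]),c.sum())
plan([(.6388,-.1855,.1775,-8.7,5)],q=.0005)"
```

```text
clock: 27.42
eef_pos: [0.6387, -0.1843, 0.2496]
ee_rot: [[-0.001, 0.988, -0.151], [0.001, -0.151, -0.988], [-1.0, -0.001, -0.001]]
contact_force: [-0.5, 1.5, -0.8]
gripper_width: 0.0853
t 27.42 p [ 0.6387 -0.1843  0.2496] yaw -8.7 xz [-0.001  0.001 -1.   ] F [-0.5  1.5 -0.8] w 0.0853 j [ 0.49  0.52 -0.42  1.47  0.22  1.21 -0.11]
[ 639.3 -185.9   23.5   11.7   81.7] 524
[ 631.4 -243.3   24.8   11.2   81.3] 444
[{"dx":0.0145,"dy":0,"dz":0.0005,"wx":0,"wy":-0.001,"wz":0.001},{"dx":0.0145,"dy":0,"dz":0.0005,"wx":0.001,"wy":0,"wz":0},{"dx":0.0145,"dy":0,"dz":0.0005,"wx":0,"wy":0,"wz":0},{"dx":0.0145,"dy":0,"dz":0,"wx":0,"wy":0,"wz":0},{"dx":0.0145,"dy":0,"dz":0.0005,"wx":0,"wy":0,"wz":0}]
5 rows; end [ 0.6387 -0.1853  0.1775] yaw -8.7
```

View pics/w23.png

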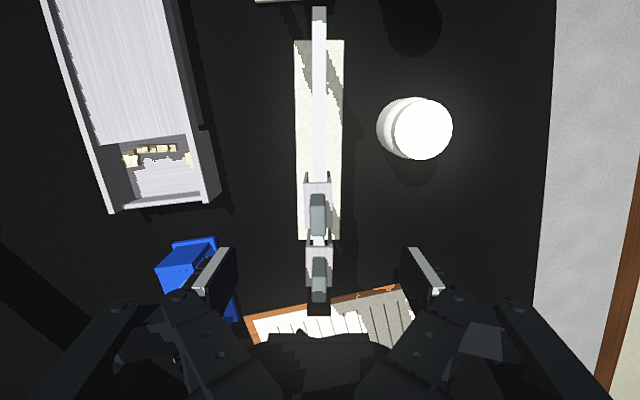

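```bash
python3 -m handwheel '[{"dx":0.0145,"dy":0,"dz":0.0005,"wx":0,"wy":0,"wz":0},{"dx":0.0145,"dy":0,"dz":0.0005,"wx":0,"wy":0,"wz":0},{"dx":0.0145,"dy":0,"dz":0,"wx":0,"wy":0,"wz":0},{"dx":0.0145,"dy":0,"dz":0,"wx":0,"wy":0,"wz":0},{"dx":0.0145,"dy":0,"dz":0,"wx":0,"wy":0,"wz":0},{"dx":0,"dy":0,"dz":0,"wx":0,"wy":0,"wz":0},{"dx":0,"dy":0,"dz":0,"wx":0,"wy":0,"wz":0}]'
python3 -m handwheel '[{"dx":0,"dy":0,"dz":0,"wx":0,"wy":0,"wz":0},{"dx":0,"dy":0,"dz":0,"wx":0,"wy":0,"wz":0},{"dx":0,"dy":0,"dz":0,"wx":0,"wy":0,"wz":0},{"dx":0,"dy":0,"dz":0,"wx":0,"wy":0,"wz":0},{"dx":0,"dy":0,"dz":0,"wx":0,"wy":0,"wz":0},{"dx":0,"dy":0,"dz":0,"wx":0,"wy":0,"wz":0},{"dx":0,"dy":0,"dz":0,"wx":0,"wy":0,"wz":0},{"dx":0,"dy":0,"dz":0,"wx":0,"wy":0,"wz":0}]' 0
python3 -c "
from h import *
st()
from rig import r
p=np.array(r.state()['eef_pos']);b=SB(-.028+p[1]+.1858);print(b)
plan([(p[0],p[1],.265,-8.8),(b[0]-.0008,b[1],.265,-5.4)],q=.0005)"
```

```text
clock: 28.05
eef_pos: [0.6389, -0.1842, 0.1779]
ee_rot: [[-0.001, 0.989, -0.149], [0.001, -0.149, -0.989], [-1.0, -0.001, -0.001]]
contact_force: [-0.2, 0.6, 0.0]
gripper_width: 0.0859
clock: 28.72
eef_pos: [0.6393, -0.1862, 0.1788]
ee_rot: [[0.002, 0.988, -0.152], [-0.0, -0.152, -0.988], [-1.0, 0.002, -0.0]]
contact_force: [-0.6, -1.2, 2.5]
gripper_width: 0.0111
t 28.72 p [ 0.6393 -0.1862  0.1788] yaw -8.72 xz [ 0.002 -0.    -1.   ] F [-0.6 -1.2  2.5] w 0.0111 j [ 0.48  0.58 -0.41  1.54  0.25  1.07 -0.14]
[0.63543092 0.11936408]
[{"dx":-0.0285,"dy":0,"dz":0,"wx":0,"wy":0,"wz":-0.002},{"dx":-0.029,"dy":0,"dz":0,"wx":0.001,"wy":0,"wz":0},{"dx":-0.0285,"dy":0,"dz":0,"wx":0,"wy":0,"wz":0},{"dx":0,"dy":-0.0055,"dz":-0.0335,"wx":-0.007,"wy":0,"wz":0},{"dx":0,"dy":-0.0055,"dz":-0.0335,"wx":-0.006,"wy":0,"wz":0},{"dx":0,"dy":-0.0055,"dz":-0.0335,"wx":-0.007,"wy":0,"wz":0},{"dx":0,"dy":-0.005,"dz":-0.0335,"wx":-0.006,"wy":0,"wz":0},{"dx":0,"dy":-0.0045,"dz":-0.0335,"wx":-0.007,"wy":0,"wz":0}]
[{"dx":0,"dy":-0.005,"dz":-0.034,"wx":-0.006,"wy":0,"wz":0},{"dx":0,"dy":-0.004,"dz":-0.0335,"wx":-0.007,"wy":0,"wz":0},{"dx":0,"dy":-0.0045,"dz":-0.0335,"wx":-0.006,"wy":0,"wz":0},{"dx":0,"dy":-0.004,"dz":-0.034,"wx":-0.007,"wy":0,"wz":0}]
12 rows; end [0.6344 0.1194 0.2648] yaw -5.4
```

```bash
python3 -m handwheel '[{"dx":-0.0285,"dy":0,"dz":0,"wx":0,"wy":0,"wz":0},{"dx":-0.029,"dy":0,"dz":0,"wx":0.001,"wy":0,"wz":0},{"dx":-0.0285,"dy":0,"dz":0,"wx":0,"wy":0,"wz":0},{"dx":0,"dy":0,"dz":0,"wx":0,"wy":0,"wz":0},{"dx":0,"dy":-0.0055,"dz":-0.0335,"wx":-0.007,"wy":0,"wz":0},{"dx":0,"dy":-0.0055,"dz":-0.0335,"wx":-0.006,"wy":0,"wz":0},{"dx":0,"dy":-0.0055,"dz":-0.0335,"wx":-0.007,"wy":0,"wz":0},{"dx":0,"dy":-0.005,"dz":-0.0335,"wx":-0.006,"wy":0,"wz":0}]' >/dev/null
python3 -m handwheel '[{"dx":0,"dy":-0.0045,"dz":-0.0335,"wx":-0.007,"wy":0,"wz":0},{"dx":0,"dy":-0.005,"dz":-0.034,"wx":-0.006,"wy":0,"wz":0},{"dx":0,"dy":-0.004,"dz":-0.0335,"wx":-0.007,"wy":0,"wz":0},{"dx":0,"dy":-0.0045,"dz":-0.0335,"wx":-0.006,"wy":0,"wz":0},{"dx":0,"dy":-0.004,"dz":-0.034,"wx":-0.007,"wy":0,"wz":0},{"dx":0,"dy":0,"dz":0,"wx":0,"wy":0,"wz":0},{"dx":0,"dy":0,"dz":0,"wx":0,"wy":0,"wz":0},{"dx":0,"dy":0,"dz":0,"wx":0,"wy":0,"wz":0}]'
python3 -c "
from h import *
P,im,d=shot('wrist','w24')
C=cloud(P,d)
m=(C[...,2]>.18)&(C[...,2]<.2)&(C[...,0]>.6)&(C[...,0]<.7)&(d>0)
for c in comps(m,(0,640,0,400),20): print(rect(C[c][:,:2]),c.sum())
plan([(.6346,.1194,.181,-5.4,5)],q=.0005)"
```

```text
clock: 30.05
eef_pos: [0.6339, 0.1193, 0.2638]
ee_rot: [[0.0, 0.996, -0.094], [-0.001, -0.094, -0.996], [-1.0, 0.0, 0.001]]
contact_force: [1.1, -1.1, -0.5]
gripper_width: 0.0106
t 30.05 p [0.6339 0.1193 0.2638] yaw -5.37 xz [ 0.    -0.001 -1.   ] F [ 1.1 -1.1 -0.5] w 0.0106 j [ 0.08  0.48 -0.5   1.5   0.24  1.22 -0.55]
[647.1 230.3  24.   10.8  85.2] 665
[642.9 173.9  23.3  11.5  84.4] 556
[645.1 131.   14.3   2.5  73. ] 32
[{"dx":0.0165,"dy":0,"dz":0,"wx":0,"wy":0.001,"wz":0},{"dx":0.0165,"dy":0,"dz":-0.0005,"wx":0,"wy":0,"wz":0},{"dx":0.0165,"dy":0,"dz":0,"wx":-0.001,"wy":0,"wz":0},{"dx":0.017,"dy":0,"dz":-0.0005,"wx":0,"wy":0,"wz":0},{"dx":0.0165,"dy":0.0005,"dz":0,"wx":0,"wy":0,"wz":0}]
5 rows; end [0.6348 0.1192 0.1809] yaw -5.4
```

View pics/w24.png

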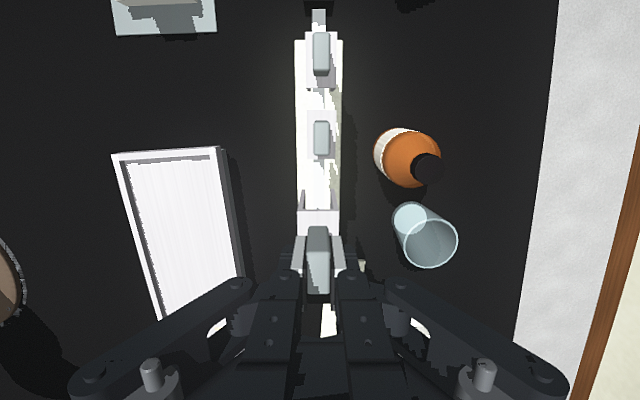

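```bash
python3 -m handwheel '[{"dx":0.0165,"dy":0.0005,"dz":-0.0005,"wx":0,"wy":0,"wz":0},{"dx":0.0165,"dy":0.0005,"dz":0,"wx":0,"wy":0,"wz":0},{"dx":0.0165,"dy":0,"dz":0,"wx":0,"wy":0,"wz":0},{"dx":0.017,"dy":0,"dz":0,"wx":0,"wy":0,"wz":0},{"dx":0.0165,"dy":0,"dz":0,"wx":0,"wy":0,"wz":0},{"dx":0.002,"dy":0,"dz":0,"wx":0,"wy":0,"wz":0},{"dx":0.001,"dy":0,"dz":0,"wx":0,"wy":0,"wz":0},{"dx":0,"dy":0,"dz":0,"wx":0,"wy":0,"wz":0}]'
python3 -c "
from h import *
P,im,d=shot('wrist','w25')"
```

```text
clock: 30.77
eef_pos: [0.6354, 0.1182, 0.1783]
ee_rot: [[0.001, 0.995, -0.096], [-0.001, -0.096, -0.995], [-1.0, 0.001, 0.001]]
contact_force: [-0.6, 0.8, -0.6]
gripper_width: 0.011
t 30.77 p [0.6354 0.1182 0.1783] yaw -5.52 xz [ 0.001 -0.001 -1.   ] F [-0.6  0.8 -0.6] w 0.011 j [ 0.07  0.56 -0.48  1.59  0.29  1.06 -0.59]
```

View pics/w25.png

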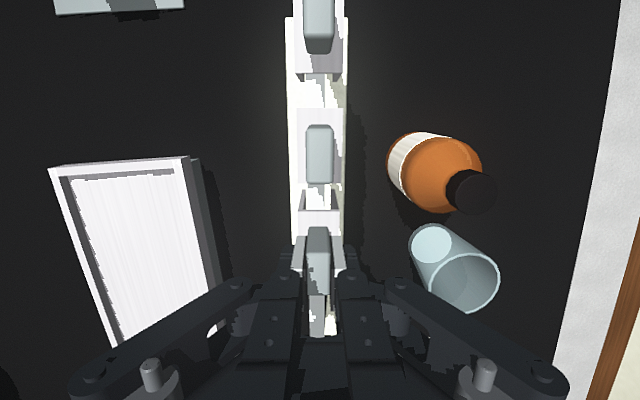

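```bash
python3 -m handwheel '[{"dx":0,"dy":0,"dz":0,"wx":0,"wy":0,"wz":0},{"dx":0,"dy":0,"dz":0,"wx":0,"wy":0,"wz":0},{"dx":0,"dy":0,"dz":0,"wx":0,"wy":0,"wz":0},{"dx":0,"dy":0,"dz":0,"wx":0,"wy":0,"wz":0},{"dx":0,"dy":0,"dz":0,"wx":0,"wy":0,"wz":0},{"dx":0,"dy":0,"dz":0,"wx":0,"wy":0,"wz":0}]' 1
python3 -m handwheel '[{"dx":-0.02,"dy":0,"dz":0,"wx":0,"wy":0,"wz":0},{"dx":-0.03,"dy":0,"dz":0,"wx":0,"wy":0,"wz":0},{"dx":-0.035,"dy":0,"dz":0,"wx":0,"wy":0,"wz":0},{"dx":0,"dy":0,"dz":0,"wx":0,"wy":0,"wz":0},{"dx":0,"dy":0,"dz":0,"wx":0,"wy":0,"wz":0},{"dx":0,"dy":0,"dz":0,"wx":0,"wy":0,"wz":0}]'
python3 -c "
from h import *
P,im,d=shot('wrist','w26')
C=cloud(P,d)
m=(C[...,2]>.18)&(C[...,2]<.2)&(C[...,0]>.6)&(C[...,0]<.7)&(d>0)
for c in comps(m,(0,640,0,400),20): print(rect(C[c][:,:2]),c.sum())
plan([(.6307,-.2428,.25,-8.7)],q=.0005)"
```

```text
clock: 31.32
eef_pos: [0.6352, 0.1201, 0.1785]
ee_rot: [[0.001, 0.996, -0.094], [0.0, -0.094, -0.996], [-1.0, 0.001, -0.0]]
contact_force: [-0.7, -0.1, -0.7]
gripper_width: 0.082
clock: 31.82
eef_pos: [0.635, 0.1199, 0.2633]
ee_rot: [[0.001, 0.996, -0.094], [-0.0, -0.094, -0.996], [-1.0, 0.001, 0.0]]
contact_force: [0.0, -0.8, 0.2]
gripper_width: 0.0857
t 31.82 p [0.635  0.1199 0.2633] yaw -5.39 xz [ 0.001 -0.    -1.   ] F [ 0.  -0.8  0.2] w 0.0857 j [ 0.08  0.49 -0.5   1.5   0.24  1.22 -0.55]
[647.3 230.2  23.   11.3  84.3] 683
[642.4 174.1  23.3  11.6  85.1] 568
[637.  119.1  22.5  11.5  84.6] 443
[{"dx":0.001,"dy":0.0025,"dz":0.033,"wx":0.005,"wy":0.001,"wz":0},{"dx":0.0015,"dy":0.003,"dz":0.0325,"wx":0.006,"wy":0,"wz":0},{"dx":0.001,"dy":0.003,"dz":0.033,"wx":0.005,"wy":0,"wz":0},{"dx":0.001,"dy":0.0035,"dz":0.033,"wx":0.005,"wy":0,"wz":0},{"dx":0.001,"dy":0.0035,"dz":0.0325,"wx":0.005,"wy":0,"wz":0},{"dx":0.001,"dy":0.0035,"dz":0.033,"wx":0.006,"wy":0,"wz":0},{"dx":0.0015,"dy":0.004,"dz":0.0325,"wx":0.005,"wy":0,"wz":0},{"dx":0.001,"dy":0.004,"dz":0.033,"wx":0.005,"wy":0,"wz":0}]
[{"dx":0.001,"dy":0.004,"dz":0.0325,"wx":0.005,"wy":0,"wz":0},{"dx":0.001,"dy":0.004,"dz":0.0325,"wx":0.006,"wy":0,"wz":0},{"dx":0.0015,"dy":0.0045,"dz":0.033,"wx":0.005,"wy":0,"wz":0}]
11 rows; end [ 0.6306 -0.2429  0.2498] yaw -8.7
```

```bash
python3 -m handwheel '[{"dx":0.001,"dy":0.0025,"dz":0.033,"wx":0.005,"wy":0,"wz":0},{"dx":0.0015,"dy":0.003,"dz":0.0325,"wx":0.006,"wy":0,"wz":0},{"dx":0.001,"dy":0.003,"dz":0.033,"wx":0.005,"wy":0,"wz":0},{"dx":0.001,"dy":0.0035,"dz":0.033,"wx":0.005,"wy":0,"wz":0},{"dx":0.001,"dy":0.0035,"dz":0.0325,"wx":0.005,"wy":0,"wz":0},{"dx":0.001,"dy":0.0035,"dz":0.033,"wx":0.006,"wy":0,"wz":0},{"dx":0.0015,"dy":0.004,"dz":0.0325,"wx":0.005,"wy":0,"wz":0},{"dx":0.001,"dy":0.004,"dz":0.033,"wx":0.005,"wy":0,"wz":0}]' >/dev/null
python3 -m handwheel '[{"dx":0.001,"dy":0.004,"dz":0.0325,"wx":0.005,"wy":0,"wz":0},{"dx":0.001,"dy":0.004,"dz":0.0325,"wx":0.006,"wy":0,"wz":0},{"dx":0.0015,"dy":0.0045,"dz":0.033,"wx":0.005,"wy":0,"wz":0},{"dx":0,"dy":0,"dz":0,"wx":0,"wy":0,"wz":0},{"dx":0,"dy":0,"dz":0,"wx":0,"wy":0,"wz":0},{"dx":0,"dy":0,"dz":0,"wx":0,"wy":0,"wz":0}]'
python3 -c "
from h import *
P,im,d=shot('wrist','w27')
C=cloud(P,d)
m=(C[...,2]>.18)&(C[...,2]<.2)&(C[...,0]>.6)&(C[...,0]<.7)&(d>0)
for c in comps(m,(0,640,0,400),20): print(rect(C[c][:,:2]),c.sum())
plan([(.6307,-.2428,.1775,-8.7,5)],q=.0005)"
```

```text
clock: 33.03
eef_pos: [0.6306, -0.242, 0.2495]
ee_rot: [[-0.001, 0.988, -0.151], [0.002, -0.151, -0.988], [-1.0, -0.001, -0.001]]
contact_force: [1.2, 0.3, -0.5]
gripper_width: 0.085
t 33.03 p [ 0.6306 -0.242   0.2495] yaw -8.7 xz [-0.001  0.002 -1.   ] F [ 1.2  0.3 -0.5] w 0.085 j [ 0.56  0.53 -0.41  1.44  0.21  1.22 -0.02]
[ 631.4 -243.3   23.    11.8   80.9] 532
[{"dx":0.0145,"dy":0,"dz":0.0005,"wx":0,"wy":-0.002,"wz":0},{"dx":0.0145,"dy":0,"dz":0.0005,"wx":0.001,"wy":0,"wz":0},{"dx":0.0145,"dy":0,"dz":0,"wx":0,"wy":0,"wz":0},{"dx":0.0145,"dy":0,"dz":0.0005,"wx":0,"wy":0,"wz":0},{"dx":0.0145,"dy":0,"dz":0.0005,"wx":0.001,"wy":0,"wz":0}]
5 rows; end [ 0.6307 -0.2429  0.1775] yaw -8.7
```

View pics/w27.png

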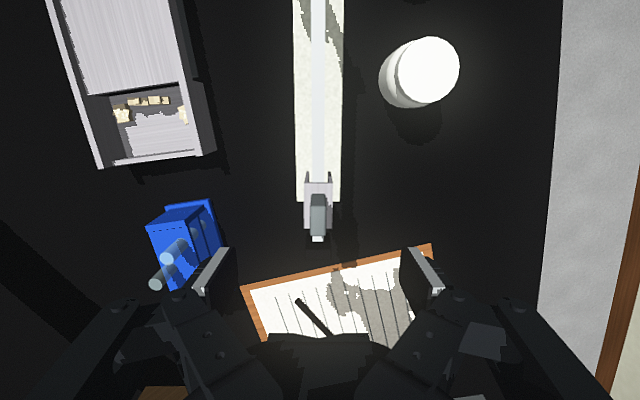

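```bash
python3 -m handwheel '[{"dx":0.0145,"dy":0,"dz":0.0005,"wx":0,"wy":0,"wz":0},{"dx":0.0145,"dy":0,"dz":0.0005,"wx":0,"wy":0,"wz":0},{"dx":0.0145,"dy":0,"dz":0,"wx":0,"wy":0,"wz":0},{"dx":0.0145,"dy":0,"dz":0,"wx":0,"wy":0,"wz":0},{"dx":0.0145,"dy":0,"dz":0,"wx":0,"wy":0,"wz":0},{"dx":0,"dy":0,"dz":0,"wx":0,"wy":0,"wz":0},{"dx":0,"dy":0,"dz":0,"wx":0,"wy":0,"wz":0}]'
python3 -m handwheel '[{"dx":0,"dy":0,"dz":0,"wx":0,"wy":0,"wz":0},{"dx":0,"dy":0,"dz":0,"wx":0,"wy":0,"wz":0},{"dx":0,"dy":0,"dz":0,"wx":0,"wy":0,"wz":0},{"dx":0,"dy":0,"dz":0,"wx":0,"wy":0,"wz":0},{"dx":0,"dy":0,"dz":0,"wx":0,"wy":0,"wz":0},{"dx":0,"dy":0,"dz":0,"wx":0,"wy":0,"wz":0},{"dx":0,"dy":0,"dz":0,"wx":0,"wy":0,"wz":0},{"dx":0,"dy":0,"dz":0,"wx":0,"wy":0,"wz":0}]' 0
python3 -c "
from h import *
st()
from rig import r
p=np.array(r.state()['eef_pos']);b=SB(-.084+p[1]+.2431);print(b)
plan([(p[0],p[1],.265,-8.8),(b[0]-.0003,b[1],.265,-5.4)],q=.0005)"
```

```text
clock: 33.67
eef_pos: [0.6309, -0.2418, 0.1779]
ee_rot: [[-0.001, 0.989, -0.149], [0.001, -0.149, -0.989], [-1.0, -0.001, -0.001]]
contact_force: [0.1, -0.1, 0.8]
gripper_width: 0.0854
clock: 34.33
eef_pos: [0.6311, -0.2438, 0.1788]
ee_rot: [[0.001, 0.988, -0.152], [-0.0, -0.152, -0.988], [-1.0, 0.001, -0.0]]
contact_force: [-1.3, -0.0, 2.4]
gripper_width: 0.0106
t 34.33 p [ 0.6311 -0.2438  0.1788] yaw -8.72 xz [ 0.001 -0.    -1.   ] F [-1.3 -0.   2.4] w 0.0106 j [ 0.56  0.59 -0.39  1.51  0.24  1.08 -0.04]
[0.63013298 0.0633177 ]
[{"dx":-0.0285,"dy":0,"dz":0,"wx":0,"wy":0,"wz":-0.001},{"dx":-0.029,"dy":0,"dz":0,"wx":0.001,"wy":0,"wz":0},{"dx":-0.0285,"dy":0,"dz":0,"wx":0,"wy":0,"wz":0},{"dx":0,"dy":-0.0055,"dz":-0.0335,"wx":-0.007,"wy":0,"wz":0},{"dx":0,"dy":-0.005,"dz":-0.034,"wx":-0.006,"wy":0,"wz":0},{"dx":0,"dy":-0.005,"dz":-0.0335,"wx":-0.007,"wy":0,"wz":0},{"dx":0,"dy":-0.0045,"dz":-0.034,"wx":-0.006,"wy":0,"wz":0},{"dx":0,"dy":-0.0045,"dz":-0.034,"wx":-0.007,"wy":0,"wz":0}]
[{"dx":0,"dy":-0.004,"dz":-0.0335,"wx":-0.006,"wy":0,"wz":0},{"dx":0,"dy":-0.004,"dz":-0.034,"wx":-0.007,"wy":0,"wz":0},{"dx":0,"dy":-0.004,"dz":-0.034,"wx":-0.006,"wy":0,"wz":0},{"dx":0,"dy":-0.0035,"dz":-0.034,"wx":-0.007,"wy":0,"wz":0}]
12 rows; end [0.6299 0.0634 0.2648] yaw -5.4
```

```bash
python3 -m handwheel '[{"dx":-0.0285,"dy":0,"dz":0,"wx":0,"wy":0,"wz":0},{"dx":-0.029,"dy":0,"dz":0,"wx":0.001,"wy":0,"wz":0},{"dx":-0.0285,"dy":0,"dz":0,"wx":0,"wy":0,"wz":0},{"dx":0,"dy":0,"dz":0,"wx":0,"wy":0,"wz":0},{"dx":0,"dy":-0.0055,"dz":-0.0335,"wx":-0.007,"wy":0,"wz":0},{"dx":0,"dy":-0.005,"dz":-0.034,"wx":-0.006,"wy":0,"wz":0},{"dx":0,"dy":-0.005,"dz":-0.0335,"wx":-0.007,"wy":0,"wz":0},{"dx":0,"dy":-0.0045,"dz":-0.034,"wx":-0.006,"wy":0,"wz":0}]' >/dev/null
python3 -m handwheel '[{"dx":0,"dy":-0.0045,"dz":-0.034,"wx":-0.007,"wy":0,"wz":0},{"dx":0,"dy":-0.004,"dz":-0.0335,"wx":-0.006,"wy":0,"wz":0},{"dx":0,"dy":-0.004,"dz":-0.034,"wx":-0.007,"wy":0,"wz":0},{"dx":0,"dy":-0.004,"dz":-0.034,"wx":-0.006,"wy":0,"wz":0},{"dx":0,"dy":-0.0035,"dz":-0.034,"wx":-0.007,"wy":0,"wz":0},{"dx":0,"dy":0,"dz":0,"wx":0,"wy":0,"wz":0},{"dx":0,"dy":0,"dz":0,"wx":0,"wy":0,"wz":0},{"dx":0,"dy":0,"dz":0,"wx":0,"wy":0,"wz":0}]'
python3 -c "
from h import *
P,im,d=shot('wrist','w28')
C=cloud(P,d)
m=(C[...,2]>.18)&(C[...,2]<.2)&(C[...,0]>.6)&(C[...,0]<.7)&(d>0)
for c in comps(m,(0,640,0,400),20): print(rect(C[c][:,:2]),c.sum())
plan([(.6300,.0633,.181,-5.4,5)],q=.0005)"
```

```text
clock: 35.67
eef_pos: [0.6295, 0.0632, 0.2638]
ee_rot: [[0.0, 0.996, -0.094], [-0.001, -0.094, -0.996], [-1.0, 0.0, 0.001]]
contact_force: [0.8, -0.9, -1.1]
gripper_width: 0.0105
t 35.67 p [0.6295 0.0632 0.2638] yaw -5.37 xz [ 0.    -0.001 -1.   ] F [ 0.8 -0.9 -1.1] w 0.0105 j [ 0.17  0.46 -0.5   1.53  0.23  1.21 -0.46]
[642.3 173.9  23.5  10.8  84.1] 664
[636.5 118.6  23.3  11.6  84.4] 567
[{"dx":0.0165,"dy":0,"dz":0,"wx":0,"wy":0.001,"wz":0},{"dx":0.0165,"dy":0,"dz":-0.0005,"wx":0,"wy":0,"wz":0},{"dx":0.0165,"dy":0,"dz":0,"wx":-0.001,"wy":0,"wz":0},{"dx":0.017,"dy":0,"dz":-0.0005,"wx":0,"wy":0,"wz":0},{"dx":0.0165,"dy":0,"dz":0,"wx":0,"wy":0,"wz":0}]
5 rows; end [0.6299 0.0631 0.1809] yaw -5.4
```

View pics/w28.png

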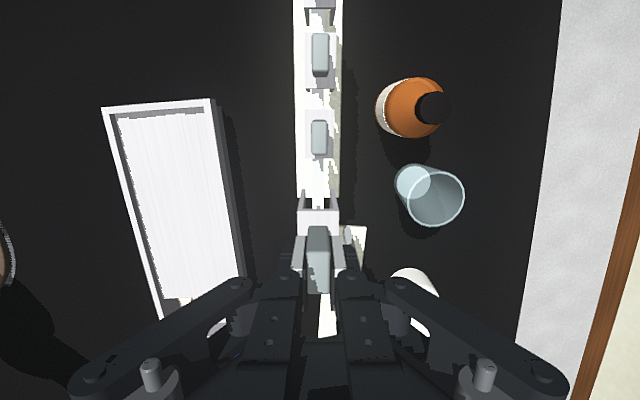

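```bash
python3 -m handwheel '[{"dx":0.0165,"dy":0.0005,"dz":-0.0005,"wx":0,"wy":0,"wz":0},{"dx":0.0165,"dy":0,"dz":0,"wx":0,"wy":0,"wz":0},{"dx":0.0165,"dy":0,"dz":0,"wx":0,"wy":0,"wz":0},{"dx":0.017,"dy":0,"dz":0,"wx":0,"wy":0,"wz":0},{"dx":0.0165,"dy":0,"dz":0,"wx":0,"wy":0,"wz":0},{"dx":0.002,"dy":0,"dz":0,"wx":0,"wy":0,"wz":0},{"dx":0.001,"dy":0,"dz":0,"wx":0,"wy":0,"wz":0},{"dx":0,"dy":0,"dz":0,"wx":0,"wy":0,"wz":0}]'
python3 -c "
from h import *
P,im,d=shot('wrist','w29')"
```

```text
clock: 36.38
eef_pos: [0.6304, 0.0622, 0.1783]
ee_rot: [[0.001, 0.995, -0.096], [-0.001, -0.096, -0.995], [-1.0, 0.001, 0.001]]
contact_force: [0.8, -0.7, -0.8]
gripper_width: 0.0109
t 36.38 p [0.6304 0.0622 0.1783] yaw -5.52 xz [ 0.001 -0.001 -1.   ] F [ 0.8 -0.7 -0.8] w 0.0109 j [ 0.16  0.54 -0.48  1.63  0.28  1.05 -0.5 ]
```

View pics/w29.png

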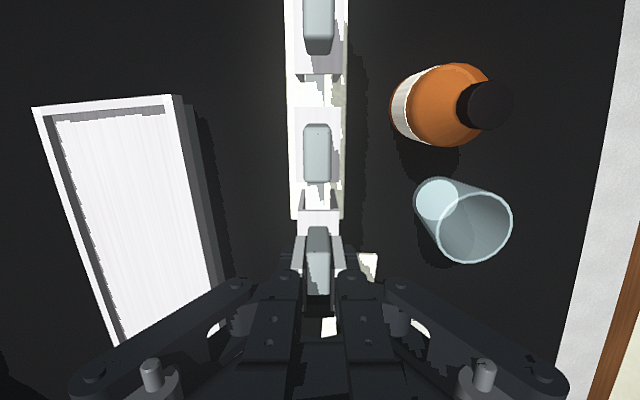

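Release, rise well clear, and take final views.

```bash
python3 -m handwheel '[{"dx":0,"dy":0,"dz":0,"wx":0,"wy":0,"wz":0},{"dx":0,"dy":0,"dz":0,"wx":0,"wy":0,"wz":0},{"dx":0,"dy":0,"dz":0,"wx":0,"wy":0,"wz":0},{"dx":0,"dy":0,"dz":0,"wx":0,"wy":0,"wz":0},{"dx":0,"dy":0,"dz":0,"wx":0,"wy":0,"wz":0},{"dx":0,"dy":0,"dz":0,"wx":0,"wy":0,"wz":0}]' 1
python3 -m handwheel '[{"dx":-0.02,"dy":0,"dz":0,"wx":0,"wy":0,"wz":0},{"dx":-0.03,"dy":0,"dz":0,"wx":0,"wy":0,"wz":0},{"dx":-0.035,"dy":0,"dz":0,"wx":0,"wy":0,"wz":0},{"dx":-0.035,"dy":0,"dz":0.02,"wx":0,"wy":0,"wz":0},{"dx":-0.035,"dy":-0.03,"dz":0.02,"wx":0,"wy":0,"wz":0},{"dx":-0.035,"dy":-0.03,"dz":0.02,"wx":0,"wy":0,"wz":0},{"dx":0,"dy":-0.03,"dz":0.02,"wx":0,"wy":0,"wz":0},{"dx":0,"dy":0,"dz":0,"wx":0,"wy":0,"wz":0}]'
python3 -m handwheel '[{"dx":0,"dy":0,"dz":0,"wx":0,"wy":0,"wz":0},{"dx":0,"dy":0,"dz":0,"wx":0,"wy":0,"wz":0}]' >/dev/null
python3 -c "
from h import *
shot('wrist','w30');shot('top','t2');shot('scene','s2')
for t in ('t2','w30'):
  P,im,d=load(t)
  C=cloud(P,d)
  m=(C[...,2]>.178)&(C[...,2]<.2)&(C[...,0]>.6)&(C[...,0]<.7)&(d>0)
  for c in comps(m,(0,640,0,400),20): print(t,rect(C[c][:,:2]),c.sum())
"
```

```text
clock: 36.93
eef_pos: [0.6304, 0.0641, 0.1785]
ee_rot: [[0.001, 0.996, -0.094], [0.0, -0.094, -0.996], [-1.0, 0.001, -0.0]]
contact_force: [-0.1, -0.1, -0.1]
gripper_width: 0.0823
clock: 37.6
eef_pos: [0.5404, -0.0044, 0.3586]
ee_rot: [[0.002, 0.995, -0.097], [-0.003, -0.097, -0.995], [-1.0, 0.003, 0.003]]
contact_force: [1.7, -0.2, -0.6]
gripper_width: 0.0855
t 37.77 p [ 0.5441 -0.0013  0.3566] yaw -5.4 xz [ 0.002 -0.    -1.   ] F [ 0.5  0.7 -1. ] w 0.0852 j [ 0.34  0.24 -0.52  1.61  0.12  1.32 -0.29]
t 37.82 p [ 0.5443 -0.0009  0.3562] yaw -5.36 xz [ 0.001  0.    -1.   ] F [ 0.1  0.7 -0.4] w 0.0853 j [ 0.34  0.24 -0.52  1.61  0.12  1.32 -0.29]
t 37.87 p [ 0.5445 -0.0007  0.3559] yaw -5.33 xz [ 0.     0.001 -1.   ] F [-0.2 -0.1 -0.6] w 0.0858 j [ 0.33  0.24 -0.52  1.61  0.12  1.32 -0.29]
t2 [647.2 231.2  22.7  12.3  86.2] 46
t2 [642.  175.6  23.4  11.4  81.6] 43
t2 [635.9 120.4  21.8  11.6  85.6] 42
t2 [631.9  65.9  20.8  11.5  81.1] 37
w30 [640.5 163.1  10.6   3.7 -17.1] 71
w30 [635.9 118.5  23.8  12.4  85.1] 374
w30 [631.6  62.9  23.8  12.8  84. ] 329
```

View pics/t2.png

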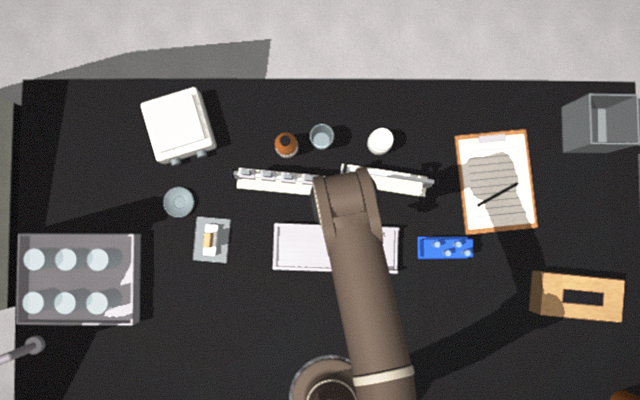

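View pics/s2.png

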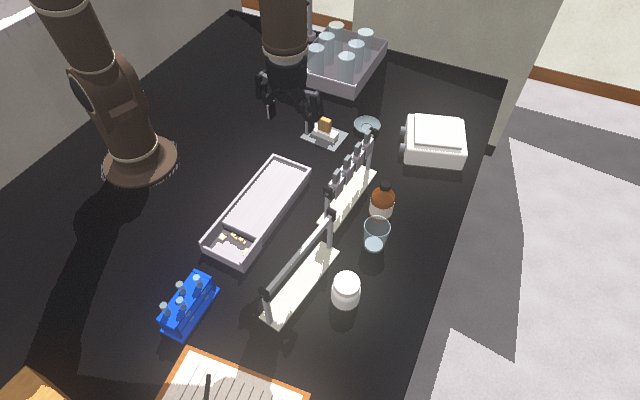

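View pics/w30.png

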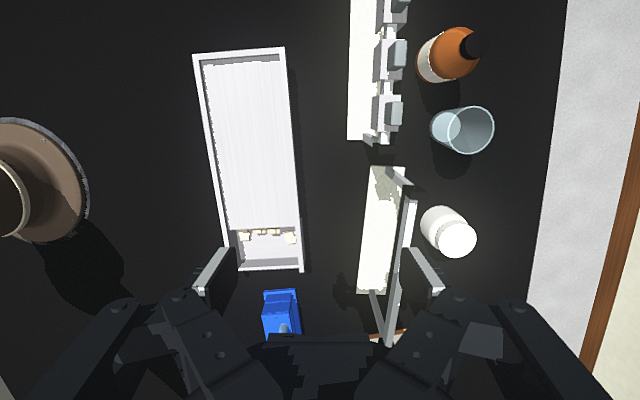

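Run:
```python
from h import *
P,im,d=load('t2');I=im.astype(int);box=(185,235,205,270)
for c in comps(I[...,0]-I[...,2]>50,box): print('handle',mrect(P,c,.073),mcent(P,c,.073),c.sum())
for c in comps(I.min(2)>225,box): print('white',mcent(P,c,.025),c.sum())
for c in comps(I.max(2)>60,box,100): print('pad',mrect(P,c,.003))
a=cv2.resize(im[205:270,185:240,::-1],None,fx=7,fy=7,interpolation=cv2.INTER_CUBIC)
P,im,d=load('w30');C=cloud(P,d)
b=cv2.resize(im[215:275,220:310,::-1],(680,455),interpolation=cv2.INTER_CUBIC)
cv2.imwrite('pics/fa.png',a);cv2.imwrite('pics/fb.png',b)
I=im.astype(int);m=(I[...,0]-I[...,2]>15)
for c in comps(m,(220,310,60,275),6): print('chip',np.round(np.median(C[c],0)*1000),np.round(C[c][:,2].max()*1000),c.sum())
```

```text
handle [464.7 353.6  40.1  20.4  -4.6] [465.5 353.5  73. ] 102
white [498.2 353.9  25. ] 96
white [431.  357.5  25. ] 108
pad [464.8 356.1 135.7 107.8  -4.8]
chip [ 397. -127.   11.] 13.0 61
chip [ 439. -123.   20.] 27.0 129
chip [ 483. -138.   11.] 481.0 58
chip [ 477. -157.   10.] 13.0 13
```

View pics/fa.png

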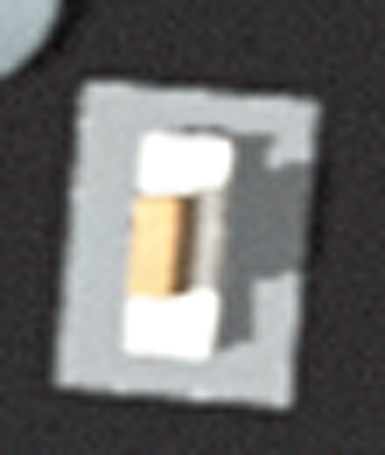

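View pics/fb.png

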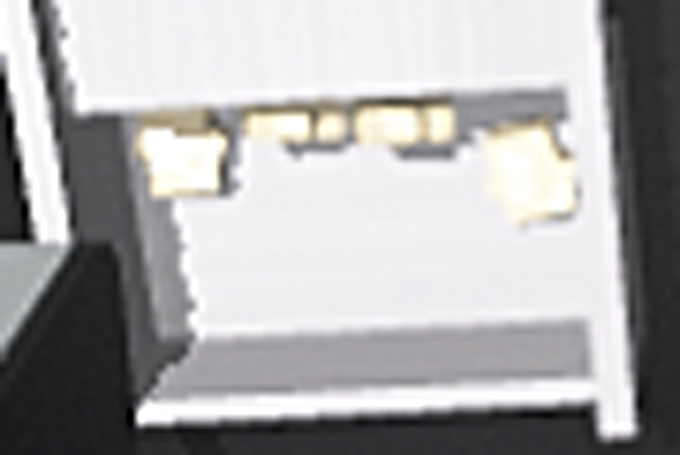

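```bash
python3 -c "
from rig import r
print(r.close_job())"
```

```text
the job is handed in; nothing more can be done
None
```

The job was done in the order asked and handed in at about 38 s of simulated time.

**What I did**
- **Chips:** I swept the four chips on the board into the catch trough with the scraper block, in one pass.
- **Scraper:** I stood it back upright on its pad.
- **Carriers:** I lifted all four carriers over the end stops, one at a time, onto the drying rail.

**Last checks before handing in**
- **Plate and trough:** The plate is clear and all four chips are in the trough. Two lie flat and two stand on edge, their tops about 27 mm above the bench, well below the 40 mm plate.
- **Scraper position:** It is within about 3 mm of the pad's centre and lined up with the pad.
- **Carriers:** All four hang straddling the drying bar between the stops, about 55 mm apart. The soak rail is empty.
- **Bystanders:** The beaker, bottle, jar, dish and tube rack look unmoved.
- **Robot:** The gripper was open and clear of everything.

**Disagreements:** The camera placed the carriers 1–2 mm to one side of where I released them. That is within the roughly 4 mm of play on the bar. The first wrist view of the chips was up to about 10 mm off the top camera, so I used the top camera for those. None of the last checks failed, and I did not see any object knocked aside during the run.

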